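# UV-disinfect the tube racks before dispatch

## Task

Disinfect the blood-tube racks that stand on the dark mat: slide each one, tube end first, fully home into a lane of its own under the lamp hood, then pull the lamp knob straight out to its on click, leave it out for at least ten seconds with every rack home, and push it back in. After that draw the racks out and stand them all upright on the floor of the empty steel tray; leave the other things on the trolley where they are.

Things in the scene. Friction and masses are not known exactly. Their poses are not given: they have to be found in the camera images.
- bay: fixed UV disinfection bay. Origin: on the worktop below the middle lane at the hood's mouth; x into the lanes, y left, z up. White deck, 10 mm thick, x -190 to +112, y -106 to +196 mm, open in front of the hood. Hood: x 0 to 112, |y| < 106 mm, clear roof and back, roof underside 113, top 135 mm over the worktop
- bay_home (a point): where a rack's origin lies when fully home in the middle lane: on the deck, 7 mm inside the mouth; axes as the bay. A home rack has its tube block under the hood and its grip post 65 mm in front of the mouth
- lane1 (a point): as bay_home, for the right-hand (-y) lane. Three lanes 66 mm apart (y = -66, 0, +66 of the bay), each 47 mm wide between 22 mm high rails that begin in points 29 mm in front of the mouth; end stop 92 mm inside it
- lane2 (a point): the same as bay_home: rack's origin when fully home in the middle lane
- lane3 (a point): rack's origin when fully home in the left-hand (+y) lane, on the deck; axes as the bay (x into the lane)
- knob (a joint): the lamp knob's travel, straight up out of the console: 0 = pushed in, off; 0.015 m = fully out, on; stops at both. A spring detent holds it at either end; about 8 N takes it over the middle, and it then snaps the rest of the way by itself
- knob_top (a point): centre of the black round knob's top (moves with it), at x = +12, y = +152 mm of the bay. 38 mm across over its top 8 mm, tapering to 30 mm at its underside 24 mm below. Pushed in, its top is 38 mm above the grey console, whose top is 70 mm above the worktop (x -30 to +112, y +106 to +196 of the bay, beside the hood)
- rackA: white rack with eight capped blood tubes clipped fast, 170 mm long (x), 42 wide (y), 0.24 kg; all racks are alike. Origin: centre of the flat underside; +x to the tube end (nose), z up. Base plate 8 mm thick; tube block x 0 to +85 mm, caps reach 92 mm up. Grip post at x = -72 mm: 20 (x) by 14 (y) mm, up to 110 mm. On the mat at first; may be absent (None).
- rackB: white rack with eight capped blood tubes clipped fast, 170 mm long (x), 42 wide (y), 0.24 kg; all racks are alike. Origin: centre of the flat underside; +x to the tube end (nose), z up. Base plate 8 mm thick; tube block x 0 to +85 mm, caps reach 92 mm up. Grip post at x = -72 mm: 20 (x) by 14 (y) mm, up to 110 mm. On the mat at first; may be absent (None).
- rackC: white rack with eight capped blood tubes clipped fast, 170 mm long (x), 42 wide (y), 0.24 kg; all racks are alike. Origin: centre of the flat underside; +x to the tube end (nose), z up. Base plate 8 mm thick; tube block x 0 to +85 mm, caps reach 92 mm up. Grip post at x = -72 mm: 20 (x) by 14 (y) mm, up to 110 mm. On the mat at first; may be absent (None).
- mat: dark rubber mat, 210 x 220 mm, 1 mm, flat on the worktop on one side of the bay (left or right), where the racks stand at first; origin at its centre on the worktop
- tray: fixed empty steel tray on the other side of the bay, 210 mm (x) by 222 mm (y), rim 24 mm high, walls and floor 4 mm thick; origin: centre of its underside. It takes three racks side by side along y, 66 mm apart
- sanitiser: bystander: white sanitiser bottle, 62 mm across, 150 mm tall; origin: centre of its underside
- swabbox: bystander: carton of swabs, 85 x 150 x 60 mm; origin: centre of its underside
Things that resemble listed ones, but are neither listed nor needed, are in the scene too. Leave any red look-alike of the rackB alone.

How it is judged:
By the outcome, as a careful person would: the job done as asked, in the order asked, and still so for the second after the job is handed in, with the robot touching nothing.
Of rackA, rackB, rackC only 2 to 3 are there at a start; the rules pass over those that are not, and their reading is None.
At some moment in a run one of rackA, rackB, rackC may be knocked a few centimetres aside while the robot is not near it.
It also fails if it takes over 210 s, if anything falls off the work surface, if the arm or the gripper's body presses on something with over 40 N, if the wrist force passes 120 N, or if a joint passes its speed limit or range.

## Robot

A 7-joint arm with a two-finger parallel gripper is mounted at the origin on the work surface. World frame = base frame: x ahead of the robot, y to its left, z up, the work surface at z = 0. Lengths are in mm, angles in degrees, forces in N, time in s.
With the tool pointing down it reaches from about 400 to 850 mm from the base axis. Payload 4.4 kg.
Tool frame: the origin (TCP) lies on the centre line of the jaws, within the pads' length; the fingertips stand 11 mm ahead of it and the grasp point (between the pads) lies 8 mm behind it; z points along the fingers, y is the line along which they close (so a half turn about z gives the same grasp; the last joint's range is limited). The gripper opens to 94 mm and grips with 3 to 60 N. Pads are 16 mm wide; open, the fingers measure 119 mm over their backs; the gripper's body (75 mm by 177 mm) begins 78 mm behind the grasp point.
Start: joints at [67.62, 36.005, 2.206, 86.941, -1.547, 57.084, -1.146], TCP at [207.456, -616.02, 216.478] pointing down, gripper open.
Joint ranges: [-175.42, 175.42], [-21.48, 121.26], [-71.46, 75.88], [10.55, 141.38], [-63.04, 243.04], [13.31, 113.54], [-168.57, 168.57]. Speed limits (degrees/s): [147.25, 147.25, 180, 180, 180, 180, 180].

## Interface

Orientations are given as a 3x3 rotation matrix whose columns are the frame's x, y, z axes.
In Python, from workcell import robot gives the robot as it stands.
- The arm moves only by the tool drive_tool, never from a script. Its argument "motion" is a list of rows, each an object with "linear": the shift along the tool's x, y, z in mm, a list of three; "angular": the turn, a rotation vector about the tool's x, y, z in rad, a list of three; "hand": the opening in per cent of the stroke, from 0 (shut) to 100 (fully open). A call has exactly 8 rows; each row shifts and turns the commanded pose from where the row before left it, along the tool's axes as they then stand; what a row does not reach is not made up. A row lasts 1/8 s, in which the tool goes at most 62.5 mm and 10.7 degrees, less where a joint would pass 70% of its speed; a pose out of reach is approached as far as the arm can. A call with a gripper value outside its range is refused whole. The fingers move at their own pace and stop on an object; the grip force is fixed at half the most. Time passes only in rows, so rows that do not move let the fingers close, or fill a call up. It gives the time, the measured TCP pose, the force, the opening and the grip force at its end, in the units of the state.
- robot.read_state(): the state, without advancing time (a new reading comes with each control period).
- robot.get_image(name): name is "side" or "top"; returns the picture (384x512x3 uint8, blue, green, red); there is no depth.
- robot.camera_params(name): a dict with "fx", "fy", "cx", "cy" (pixels), "k1" (the pictures are not rectified: a ray, as slopes to the right and down, at radius r is drawn at 1 + k1 r^2 times it, then the intrinsics apply), "rvec" (rotation vector, rad) and "tvec" (3), from world to camera coordinates, as OpenCV has them. Camera axes: x right, y down, z forward; pixel columns grow to the right and rows downward; lengths in mm; the calibration is good to about 2 mm. A picture is of the moment at which its call begins. camera_params takes no time and is no camera call.
- robot.job_done(): hands the job in; it is judged then, once.
The state is a dict: "time_s": time; "qpos": joint angles; "qd": joint speeds; "effort": joint torques, N m; "ee_pos": TCP position; "tool_rot": TCP orientation; "wrist_force": force on the tool from outside, world axes, zero at the start; "torque": the same for the moment, N m; "opening": finger opening in mm; "finger_force": force on a finger pad.
Only numpy, scipy, OpenCV 4.12 (cv2) and the standard library are available. Lean on these libraries where they do the work, as an engineer would, in place of code of your own. Each camera call takes 0.05 s, during which the arm holds its last target. There are 200 camera calls.

## Working session

There is one attempt and no reset: what is moved stays moved. The work goes in short steps, Python scripts to look and compute and a tool call to move; the robot and the scene stay as the last step left them, time stands still between calls to the robot, and variables do not carry over. Pictures are saved under pics/ and viewed, at most 14 in all, crops included, and the job is handed in when it is done.

Besides the shell and the picture viewer there is one more tool, called after ">>>" by a JSON object that holds its "name" and its "arguments", one argument or row to a line. drive_tool: Moves the arm, as the interface text tells. Its arguments: {"type":"object","properties":{"motion":{"type":"array","items":{"type":"object","properties":{"linear":{"type":"array","items":{"type":"number"}},"angular":{"type":"array","items":{"type":"number"}},"hand":{"type":"number"}}}}},"required":["motion"]}

```bash
ls; mkdir -p pics; cat > h.py <<'E'
import numpy as np, cv2
from workcell import robot
def cam(n):
    p=robot.camera_params(n); R,_=cv2.Rodrigues(np.array(p["rvec"],float)); return p,R,np.array(p["tvec"],float).ravel()
def ray(n,u,v):
    p,R,t=cam(n); xd=(u-p["cx"])/p["fx"]; yd=(v-p["cy"])/p["fy"]; x,y=xd,yd
    for _ in range(30):
        s=1+p["k1"]*(x*x+y*y); x,y=xd/s,yd/s
    return -R.T@t, R.T@np.array([x,y,1.])
def px2z(n,u,v,z):
    c,d=ray(n,u,v); return c+d*(z-c[2])/d[2]
def proj(n,P):
    p,R,t=cam(n); q=R@np.array(P,float)+t; x,y=q[:2]/q[2]; s=1+p["k1"]*(x*x+y*y)
    return np.array([p["fx"]*x*s+p["cx"],p["fy"]*y*s+p["cy"]])
def tri(a,b):
    (c1,d1),(c2,d2)=ray("top",*a),ray("side",*b)
    s=np.linalg.lstsq(np.c_[d1,-d2],c2-c1,rcond=None)[0]
    p,q=c1+d1*s[0],c2+d2*s[1]; return (p+q)/2,np.linalg.norm(p-q)
E
python3 - <<'E'
from h import *
for n in ("top","side"):
    im=robot.get_image(n); cv2.imwrite(f"pics/{n}0.png",im); print(n,robot.camera_params(n), ray(n,256,192))
s=robot.read_state(); print({k:np.round(v,3).tolist() for k,v in s.items()})
E
```

```text
pics
top {'fx': 410.0885688895775, 'fy': 410.0885688895775, 'cx': 254.23402250999783, 'cy': 192.1590430390568, 'k1': -0.011073754142953281, 'rvec': array([ 2.16795686, -2.20958255,  0.08874765]), 'tvec': array([ -87.49817595,  645.99227876, 1194.95429064])} (array([ 556.40170761,  -88.15624488, 1239.16234933]), array([ 0.07235746, -0.01383972, -0.99729211]))
side {'fx': 396.96481932988, 'fy': 396.96481932988, 'cx': 253.1115622967404, 'cy': 195.3912478326157, 'k1': -0.13174621968608088, 'rvec': array([ 1.04554921, -2.46823882,  0.99190273]), 'tvec': array([ 383.21823256,  434.17865034, 1070.81239851])} (array([ -30.90430156,  576.16764658, 1071.95255219]), array([ 0.48969317, -0.49463606, -0.71809588]))
{'time_s': 0.1, 'qpos': [67.621, 36.054, 2.203, 86.99, -1.547, 57.082, -1.145], 'qd': [0.015, -0.115, 0.051, -0.123, 0.025, 0.025, -0.033], 'effort': [0.003, -55.078, 1.147, -18.712, -0.052, 0.019, 0.0], 'ee_pos': [207.264, -615.46, 215.639], 'tool_rot': [[0.948, 0.319, -0.001], [0.319, -0.948, 0.002], [-0.0, -0.002, -1.0]], 'wrist_force': [-0.098, -0.025, 0.208], 'torque': [-0.002, -0.003, 0.028], 'finger_force': 0.0, 'opening': 94.177}
```

View pics/top0.png

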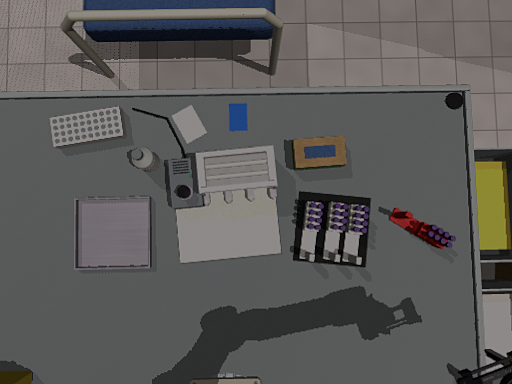

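View pics/side0.png

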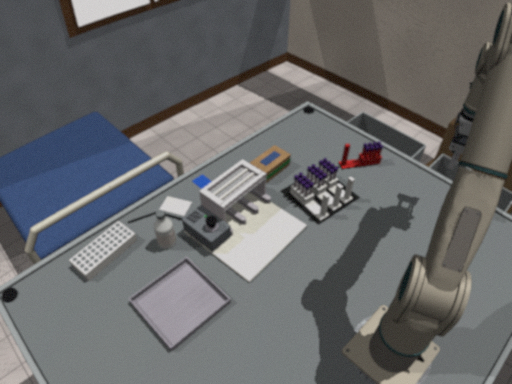

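```bash
python3 - <<'E'
from h import *
im=cv2.imread("pics/top0.png"); 
cv2.imwrite("pics/c1.png",cv2.resize(im[140:270,160:385],None,fx=3.5,fy=3.5,interpolation=cv2.INTER_CUBIC))
im=cv2.imread("pics/side0.png"); 
cv2.imwrite("pics/c2.png",cv2.resize(im[135:285,175:375],None,fx=4,fy=4,interpolation=cv2.INTER_CUBIC))
E
```

```text
(no output)
```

View pics/c1.png

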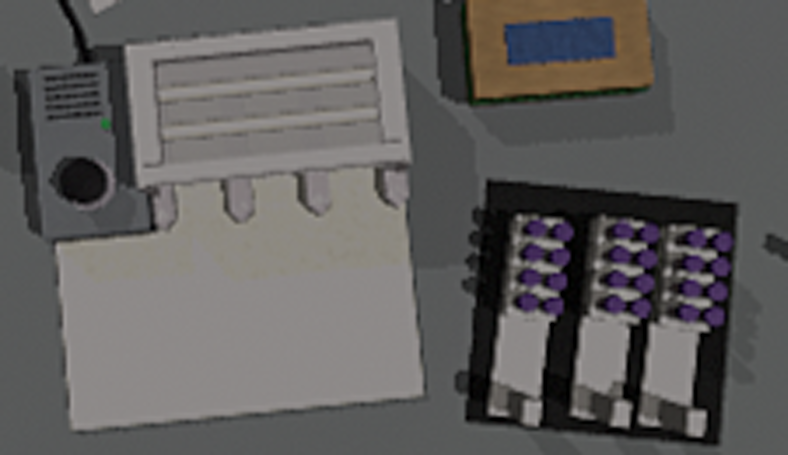

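View pics/c2.png

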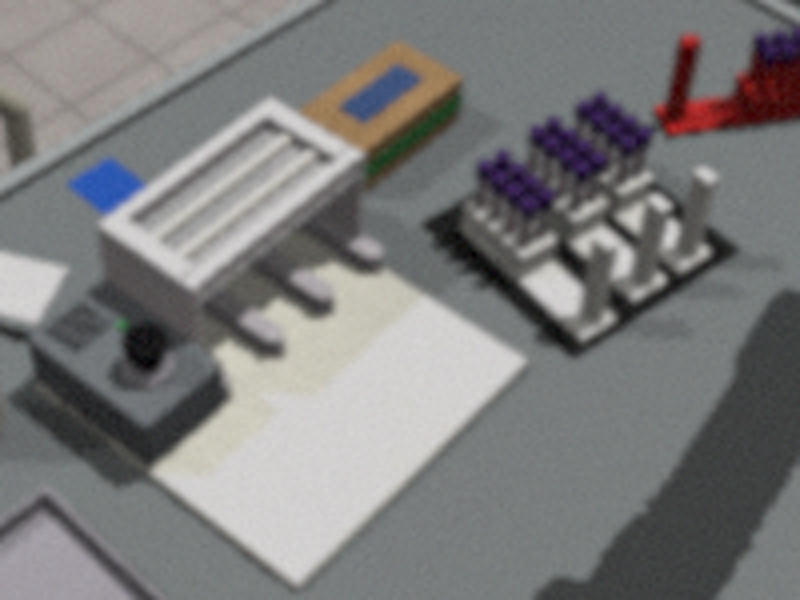

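```bash
cat >> h.py <<'E'
def edge(g,a,b,w=4):
    "straight edge near a-b, subpixel: point, direction"
    from scipy.ndimage import map_coordinates
    a,b=np.array(a,float),np.array(b,float); d=(b-a)/np.linalg.norm(b-a); n=np.array([-d[1],d[0]])
    s=np.arange(-w,w+.01,.25); P=[]
    for f in np.linspace(.12,.88,25):
        q=(a+f*(b-a))[:,None]+n[:,None]*s
        pr=np.abs(np.gradient(map_coordinates(g,[q[1],q[0]],order=1)))
        m=pr>.5*pr.max(); P.append(q[:,m]@pr[m]/pr[m].sum())
    l=cv2.fitLine(np.float32(P),cv2.DIST_HUBER,0,.01,.01).ravel(); return l[2:],l[:2]
def cross(e,f):
    k=np.linalg.solve(np.c_[e[1],-f[1]],f[0]-e[0]); return e[0]+k[0]*e[1]
E
python3 - <<'E'
from h import *
t=cv2.GaussianBlur(cv2.imread("pics/top0.png"),(0,0),.7).mean(2); s=cv2.GaussianBlur(cv2.imread("pics/side0.png"),(0,0),.7).mean(2)
T=lambda x,y:(x/3.5+160-.36,y/3.5+140-.36); S=lambda x,y:(x/4+175-.38,y/4+135-.38)
fr=edge(t,T(72,431),T(424,397)); lf=edge(t,T(57,245),T(72,431)); rt=edge(t,T(408,215),T(424,397))
hb=edge(t,T(126,45),T(396,19));hl=edge(t,T(126,45),T(134,150)); hr=edge(t,T(396,19),T(410,155))
sf=edge(s,S(300,585),S(525,357)); sr=edge(s,S(525,357),S(400,275)); sl=edge(s,S(160,475),S(300,585))
hk=edge(s,S(103,222),S(270,98)); hrr=edge(s,S(270,98),S(365,157)); hll=edge(s,S(103,222),S(190,288))
obs=[("top",cross(fr,lf),(-190,196,10)),("top",cross(fr,rt),(-190,-106,10)),("top",cross(hb,hl),(112,106,135)),("top",cross(hb,hr),(112,-106,135)),
("side",cross(sf,sr),(-190,-106,10)),("side",cross(sf,sl),(-190,196,10)),("side",cross(hk,hrr),(112,-106,135)),("side",cross(hk,hll),(112,106,135))]
W=lambda p,b:np.array([p[0]+b[0]*np.cos(p[2])-b[1]*np.sin(p[2]),p[1]+b[0]*np.sin(p[2])+b[1]*np.cos(p[2]),b[2]])
from scipy.optimize import least_squares
for sel in (obs[:4],obs[4:],obs):
  r=least_squares(lambda p:np.concatenate([px2z(n,*u,b[2])[:2]-W(p,b)[:2] for n,u,b in sel]),[650,0,0])
  print(r.x[:2].round(1),np.degrees(r.x[2]).round(2),r.fun.round(1))
for n,u,b in obs: print(n,u.round(1),px2z(n,*u,b[2]).round(1))
# racks
for n in("top","side"):
    im=cv2.imread(f"pics/{n}0.png"); hsv=cv2.cvtColor(im,cv2.COLOR_BGR2HSV)
    m=cv2.inRange(hsv,(120,80,30),(150,255,255)); m=cv2.morphologyEx(m,cv2.MORPH_CLOSE,np.ones((3,3)))
    k,_,st,c=cv2.connectedComponentsWithStats(m); print(n,[(st[i].tolist(),c[i].round(1).tolist(),px2z(n,*c[i],86).round(0).tolist()) for i in range(1,k) if st[i,4]>15])
for a,b in (((530,411),(601,245)),((621,412),(655,207)),((697,422),(706,175))):
    print("post",px2z("top",*T(*a),110).round(1),px2z("side",*S(*b),110).round(1))
print("knob",px2z("top",*T(82,181),108).round(1),px2z("side",*S(146,342),108).round(1))
E
```

```text
[643.8 -55. ] 4.59 [ 0.9 -1.   1.3  0.9 -0.7  0.4 -1.5 -0.2]
[636.9 -50.3] 4.71 [ 3.3 -0.3  4.1 -1.5 -5.4  4.2 -2.1 -2.5]
[640.3 -52.6] 4.65 [ 4.6 -3.2  4.6 -1.3  2.9 -2.   1.9 -2.7 -0.   1.9  0.5  0.6 -8.7  6.7
 -5.8  0. ]
top [180.  262.7] [439.6 124.2  10. ]
top [280.6 252.3] [ 464.2 -175.    10. ]
top [195.  152.8] [746.3  60.1 135. ]
top [272.9 145.6] [ 762.5 -151.9  135. ]
side [306.6 224.6] [ 459.6 -171.8   10. ]
side [249.1 281.1] [435.5 128.   10. ]
side [242.3 160.8] [ 751.8 -142.5  135. ]
side [200.  191.5] [737.6  62.1 135. ]
top [([308, 203, 16, 27, 227], [315.9, 215.9], [570.0, -271.0, 86.0]), ([333, 203, 15, 28, 230], [340.6, 216.5], [566.0, -341.0, 86.0]), ([354, 205, 16, 29, 244], [361.8, 219.1], [558.0, -400.0, 86.0]), ([428, 225, 28, 22, 239], [441.3, 235.6], [507.0, -623.0, 86.0])]
side [([364, 142, 18, 9, 104], [372.4, 145.9], [503.0, -616.0, 86.0]), ([320, 159, 18, 14, 118], [328.4, 165.7], [552.0, -393.0, 86.0]), ([308, 165, 19, 15, 130], [317.0, 171.9], [560.0, -336.0, 86.0]), ([295, 173, 18, 16, 142], [303.6, 180.6], [564.0, -265.0, 86.0])]
post [ 457.2 -250.9  110. ] [ 451.7 -240.9  110. ]
post [ 454.9 -322.1  110. ] [ 447.5 -310.5  110. ]
post [ 446.  -381.4  110. ] [ 440.3 -375.8  110. ]
knob [644.   97.6 108. ] [636.5 101.8 108. ]
```

The two views put the bay's x axis up in the top image, with the mat to its right and the tray to its left. Rack candidates by purple caps in the top image are (316,216), (341,217), (362,219) and (441,236). The first three have white bases and stand on the dark mat. The fourth is red and off the mat, so it's the look-alike to leave alone. The crops confirm this, so I'll start with the leftmost rack.

>>> {"name": "drive_tool", "arguments": {
  "motion": [
    {"linear": [44, -33, 0], "angular": [0, 0, 0], "hand": 50},
    {"linear": [44, -33, 0], "angular": [0, 0, 0], "hand": 50},
    {"linear": [44, -33, 0], "angular": [0, 0, 0], "hand": 50},
    {"linear": [44, -33, 0], "angular": [0, 0, 0], "hand": 50},
    {"linear": [44, -33, 0], "angular": [0, 0, 0], "hand": 50},
    {"linear": [44, -33, 0], "angular": [0, 0, 0], "hand": 50},
    {"linear": [44, -34, 0], "angular": [0, 0, 0], "hand": 50},
    {"linear": [45, -34, 0], "angular": [0, 0, 0], "hand": 50}
  ]
}}

```text
time_s: 1.1
ee_pos: [457.7, -249.7, 216.3]
tool_rot: [[0.948, 0.319, -0.0], [0.319, -0.948, 0.0], [-0.0, -0.0, -1.0]]
wrist_force: [0.4, 0.1, -1.1]
opening: 46.8
finger_force: 0.0
```

>>> {"name": "drive_tool", "arguments": {
  "motion": [
    {"linear": [0, 0, 0], "angular": [0, 0, 0.161], "hand": 50},
    {"linear": [0, 0, 0], "angular": [0, 0, 0.161], "hand": 50},
    {"linear": [0, 0, 10], "angular": [0, 0, 0.16], "hand": 50},
    {"linear": [0, 0, 20], "angular": [0, 0, 0], "hand": 50},
    {"linear": [0, 0, 20], "angular": [0, 0, 0], "hand": 50},
    {"linear": [0, 0, 10], "angular": [0, 0, 0], "hand": 50},
    {"linear": [0, 0, 0], "angular": [0, 0, 0], "hand": 50},
    {"linear": [0, 0, 0], "angular": [0, 0, 0], "hand": 50}
  ]
}}

```text
time_s: 2.1
ee_pos: [457.5, -251.6, 157.0]
tool_rot: [[0.988, -0.157, 0.001], [-0.157, -0.988, -0.0], [0.001, 0.0, -1.0]]
wrist_force: [0.4, -0.6, 1.5]
opening: 47.1
finger_force: 0.0
```

```bash
cat >> h.py <<'E'
def st():
    s=robot.read_state(); R=np.array(s["tool_rot"]); print("t",round(s["time_s"],2),"tcp",np.round(s["ee_pos"],1),"head",np.degrees(np.arctan2(R[1,0],R[0,0])).round(2),"tilt",R[:2,2].round(3),"F",np.round(s["wrist_force"],1),"open",round(s["opening"],1),"ff",round(s["finger_force"],1),"q7",round(s["qpos"][6],1)); return s
def caps(n,im):
    m=cv2.inRange(cv2.cvtColor(im,cv2.COLOR_BGR2HSV),(120,80,30),(150,255,255)); m=cv2.morphologyEx(m,cv2.MORPH_CLOSE,np.ones((3,3)))
    k,_,s,c=cv2.connectedComponentsWithStats(m); return [(s[i,4],c[i]) for i in range(1,k) if s[i,4]>15]
E
python3 - <<'E'
from h import *
st(); t=robot.get_image("top"); s=robot.get_image("side")
cv2.imwrite("pics/m1.png",np.hstack([cv2.resize(t[165:285,270:390],None,fx=3.3,fy=3.3,interpolation=2),cv2.resize(s[130:250,260:380],None,fx=3.3,fy=3.3,interpolation=2)]))
E
```

```text
t 2.1 tcp [ 457.5 -251.6  157. ] head -9.02 tilt [ 0.001 -0.   ] F [ 0.4 -0.6  1.5] open 47.1 ff 0.0 q7 -67.2
```

View pics/m1.png

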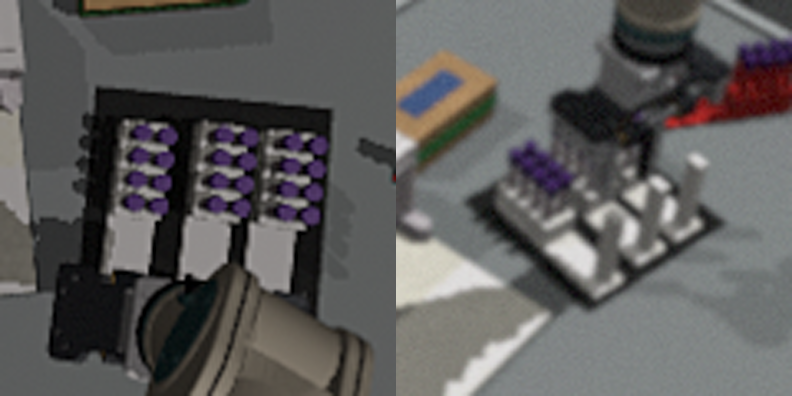

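Racks 1–3 haven't moved. In the side view the open fingers, at about (585,165) and (645,150) in the crop, straddle the first post top at (608,215). I'll descend and grip.

>>> {"name": "drive_tool", "arguments": {
  "motion": [
    {"linear": [0, 0, 20], "angular": [0, 0, 0], "hand": 50},
    {"linear": [0, 0, 25], "angular": [0, 0, 0], "hand": 50},
    {"linear": [0, 0, 25], "angular": [0, 0, 0], "hand": 50},
    {"linear": [0, 0, 11], "angular": [0, 0, 0], "hand": 50},
    {"linear": [0, 0, 0], "angular": [0, 0, 0], "hand": 0},
    {"linear": [0, 0, 0], "angular": [0, 0, 0], "hand": 0},
    {"linear": [0, 0, 0], "angular": [0, 0, 0], "hand": 0},
    {"linear": [0, 0, 0], "angular": [0, 0, 0], "hand": 0}
  ]
}}

```text
time_s: 3.2
ee_pos: [457.5, -251.1, 76.0]
tool_rot: [[0.988, -0.156, 0.001], [-0.156, -0.988, -0.0], [0.001, -0.0, -1.0]]
wrist_force: [-0.5, 0.2, -1.4]
opening: 14.0
finger_force: 30.0
```

>>> {"name": "drive_tool", "arguments": {
  "motion": [
    {"linear": [0, 0, -25], "angular": [0, 0, 0], "hand": 0},
    {"linear": [0, 0, -25], "angular": [0, 0, 0], "hand": 0},
    {"linear": [-12, -48, 0], "angular": [0, 0, 0], "hand": 0},
    {"linear": [-13, -48, 0], "angular": [0, 0, 0], "hand": 0},
    {"linear": [-13, -48, 0], "angular": [0, 0, 0], "hand": 0},
    {"linear": [-13, -48, 0], "angular": [0, 0, 0], "hand": 0},
    {"linear": [-12, -46, 0], "angular": [0, 0, 0], "hand": 0},
    {"linear": [0, 0, 0], "angular": [0, 0, -0.118], "hand": 0}
  ]
}}

```text
time_s: 4.2
ee_pos: [430.8, -1.5, 125.3]
tool_rot: [[1.0, -0.027, -0.002], [-0.027, -1.0, 0.002], [-0.002, -0.002, -1.0]]
wrist_force: [-1.1, -3.3, -2.7]
opening: 13.8
finger_force: 30.0
```

>>> {"name": "drive_tool", "arguments": {
  "motion": [
    {"linear": [0, 0, 0], "angular": [0, 0, -0.118], "hand": 0},
    {"linear": [0, 0, 10], "angular": [0, 0, 0], "hand": 0},
    {"linear": [0, 0, 10], "angular": [0, 0, 0], "hand": 0},
    {"linear": [0, 0, 10], "angular": [0, 0, 0], "hand": 0},
    {"linear": [0, 0, 6], "angular": [0, 0, 0], "hand": 0},
    {"linear": [0, 0, 0], "angular": [0, 0, 0], "hand": 0},
    {"linear": [0, 0, 0], "angular": [0, 0, 0], "hand": 0},
    {"linear": [0, 0, 0], "angular": [0, 0, 0], "hand": 0}
  ]
}}

```text
time_s: 5.2
ee_pos: [432.5, -6.4, 89.8]
tool_rot: [[0.997, 0.079, 0.001], [0.079, -0.997, 0.0], [0.001, 0.0, -1.0]]
wrist_force: [-0.3, -0.1, -2.8]
opening: 14.0
finger_force: 30.0
```

```bash
python3 - <<'E'
from h import *
s=st(); z=s["ee_pos"][2]
for n in("top","side"):
    im=robot.get_image(n); cv2.imwrite(f"pics/{n}1.png",im)
    for a,c in caps(n,im): print(n,a,c.round(1),px2z(n,*c,z-75+86).round(1))
t=cv2.imread("pics/top1.png"); s=cv2.imread("pics/side1.png")
cv2.imwrite("pics/m2.png",np.hstack([cv2.resize(t[140:270,170:300],None,fx=3,fy=3,interpolation=2),cv2.resize(s[140:270,190:320],None,fx=3,fy=3,interpolation=2)]))
E
```

```text
t 5.2 tcp [432.5  -6.4  89.8] head 4.51 tilt [0.001 0.   ] F [-0.3 -0.1 -2.8] open 14.0 ff 30.0 q7 -81.9
top 228 [340.7 216.4] [ 566.7 -338.   100.8]
top 247 [361.7 219.1] [ 558.  -396.1  100.8]
top 73 [216.8 218.3] [568.1   5.9 100.8]
top 18 [222.8 222.5] [556.1 -10.4 100.8]
top 239 [441.2 235.7] [ 507.6 -616.3  100.8]
top 84 [219.7 233.8] [525.3  -1.6 100.8]
side 22 [366.3 146.7] [ 509.  -575.5  100.8]
side 117 [328.3 165.6] [ 543.7 -378.9  100.8]
side 132 [317.1 171.9] [ 550.8 -322.1  100.8]
side 119 [252.6 221. ] [547.3   5.1 100.8]
```

View pics/m2.png

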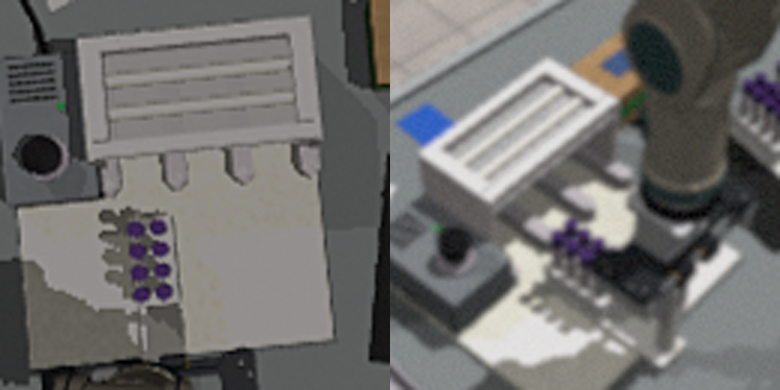

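The caps at about (148,229) to (152,292) in the crop are in front of lane 3, between the rail tips at (113,195) and (175,188), and the knob is at (40,155). I'll lower the rack and ease it in part way, watching the side force.

>>> {"name": "drive_tool", "arguments": {
  "motion": [
    {"linear": [0, -2, 2], "angular": [0, 0, 0], "hand": 0},
    {"linear": [0, 0, 2], "angular": [0, 0, 0], "hand": 0},
    {"linear": [12, 0, 0], "angular": [0, 0, 0], "hand": 0},
    {"linear": [12, 0, 0], "angular": [0, 0, 0], "hand": 0},
    {"linear": [12, 0, 0], "angular": [0, 0, 0], "hand": 0},
    {"linear": [12, 0, 0], "angular": [0, 0, 0], "hand": 0},
    {"linear": [12, 0, 0], "angular": [0, 0, 0], "hand": 0},
    {"linear": [12, 0, 0], "angular": [0, 0, 0], "hand": 0}
  ]
}}

```text
time_s: 6.3
ee_pos: [497.9, 0.8, 85.6]
tool_rot: [[0.997, 0.078, -0.011], [0.078, -0.997, -0.0], [-0.011, -0.001, -1.0]]
wrist_force: [-11.5, 0.1, 13.6]
opening: 13.9
finger_force: 30.0
```

```bash
python3 - <<'E'
from h import *
s=st()
t=robot.get_image("top"); s=robot.get_image("side")
cv2.imwrite("pics/m3.png",np.hstack([cv2.resize(t[170:250,180:260],None,fx=5,fy=5,interpolation=2),cv2.resize(s[180:260,210:290],None,fx=5,fy=5,interpolation=2)]))
E
```

```text
t 6.3 tcp [497.9   0.8  85.6] head 4.49 tilt [-0.011 -0.   ] F [-11.5   0.1  13.6] open 13.9 ff 30.0 q7 -82.7
```

View pics/m3.png

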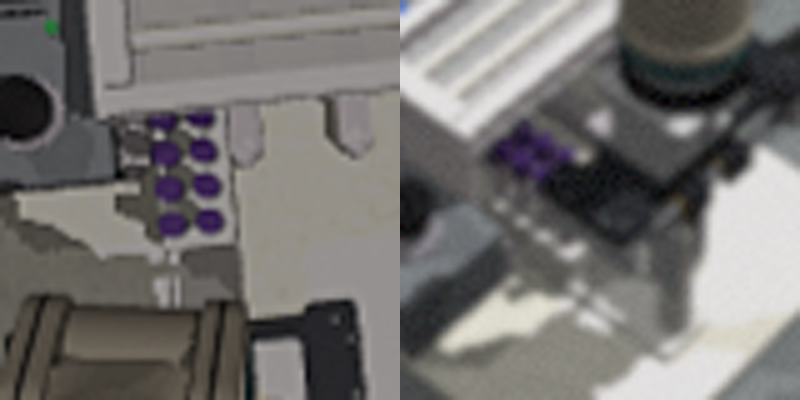

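The nose is just entering the mouth, centred with no visible snag. It's pressing on the deck, though, so I'll lift 2 mm to relieve it.

>>> {"name": "drive_tool", "arguments": {
  "motion": [
    {"linear": [0, 0, -1], "angular": [0, 0, 0], "hand": 0},
    {"linear": [0, 0, -1], "angular": [0, 0, 0], "hand": 0},
    {"linear": [0, 0, 0], "angular": [0, 0, 0], "hand": 0},
    {"linear": [0, 0, 0], "angular": [0, 0, 0], "hand": 0},
    {"linear": [0, 0, 0], "angular": [0, 0, 0], "hand": 0},
    {"linear": [0, 0, 0], "angular": [0, 0, 0], "hand": 0},
    {"linear": [0, 0, 0], "angular": [0, 0, 0], "hand": 0},
    {"linear": [0, 0, 0], "angular": [0, 0, 0], "hand": 0}
  ]
}}

```text
time_s: 7.4
ee_pos: [503.8, 1.3, 87.5]
tool_rot: [[0.997, 0.079, 0.0], [0.079, -0.997, -0.0], [-0.0, 0.0, -1.0]]
wrist_force: [-0.3, -0.5, -3.9]
opening: 13.7
finger_force: 30.0
```

>>> {"name": "drive_tool", "arguments": {
  "motion": [
    {"linear": [10, 0, 0], "angular": [0, 0, 0], "hand": 0},
    {"linear": [10, 0, 0], "angular": [0, 0, 0], "hand": 0},
    {"linear": [10, 0, 0], "angular": [0, 0, 0], "hand": 0},
    {"linear": [10, 0, 0], "angular": [0, 0, 0], "hand": 0},
    {"linear": [10, 0, 0], "angular": [0, 0, 0], "hand": 0},
    {"linear": [10, 0, 0], "angular": [0, 0, 0], "hand": 0},
    {"linear": [0, 0, 0], "angular": [0, 0, 0], "hand": 0},
    {"linear": [0, 0, 0], "angular": [0, 0, 0], "hand": 0}
  ]
}}

```text
time_s: 8.4
ee_pos: [563.0, 5.9, 87.3]
tool_rot: [[0.997, 0.079, -0.001], [0.079, -0.997, -0.0], [-0.001, 0.0, -1.0]]
wrist_force: [-0.4, -0.1, -3.5]
opening: 13.7
finger_force: 30.0
```

>>> {"name": "drive_tool", "arguments": {
  "motion": [
    {"linear": [3, 0, 0], "angular": [0, 0, 0], "hand": 0},
    {"linear": [3, 0, 0], "angular": [0, 0, 0], "hand": 0},
    {"linear": [2, 0, 0], "angular": [0, 0, 0], "hand": 0},
    {"linear": [2, 0, 0], "angular": [0, 0, 0], "hand": 0},
    {"linear": [2, 0, 0], "angular": [0, 0, 0], "hand": 0},
    {"linear": [0, 0, 1], "angular": [0, 0, 0], "hand": 0},
    {"linear": [0, 0, 0], "angular": [0, 0, 0], "hand": 0},
    {"linear": [0, 0, 0], "angular": [0, 0, 0], "hand": 0}
  ]
}}

```text
time_s: 9.4
ee_pos: [575.5, 6.9, 86.5]
tool_rot: [[0.997, 0.079, -0.0], [0.079, -0.997, -0.0], [-0.0, 0.0, -1.0]]
wrist_force: [0.1, 0.3, -3.5]
opening: 13.8
finger_force: 30.0
```

>>> {"name": "drive_tool", "arguments": {
  "motion": [
    {"linear": [1, 0, 0], "angular": [0, 0, 0], "hand": 0},
    {"linear": [1, 0, 0], "angular": [0, 0, 0], "hand": 0},
    {"linear": [1, 0, 0], "angular": [0, 0, 0], "hand": 0},
    {"linear": [1, 0, 0], "angular": [0, 0, 0], "hand": 0},
    {"linear": [1, 0, 0], "angular": [0, 0, 0], "hand": 0},
    {"linear": [1, 0, 0], "angular": [0, 0, 0], "hand": 0},
    {"linear": [0, 0, 0], "angular": [0, 0, 0], "hand": 0},
    {"linear": [0, 0, 0], "angular": [0, 0, 0], "hand": 0}
  ]
}}

```text
time_s: 10.4
ee_pos: [576.6, 7.0, 86.0]
tool_rot: [[0.997, 0.078, -0.009], [0.078, -0.997, -0.0], [-0.009, -0.0, -1.0]]
wrist_force: [-10.8, -1.4, 5.0]
opening: 13.5
finger_force: 30.0
```

>>> {"name": "drive_tool", "arguments": {
  "motion": [
    {"linear": [-2, 0, 0], "angular": [0, 0, 0], "hand": 0},
    {"linear": [0, 0, 0.5], "angular": [0, 0, 0], "hand": 40},
    {"linear": [0, 0, 0], "angular": [0, 0, 0], "hand": 40},
    {"linear": [0, 0, 0], "angular": [0, 0, 0], "hand": 40},
    {"linear": [0, 0, -20], "angular": [0, 0, 0], "hand": 40},
    {"linear": [0, 0, -30], "angular": [0, 0, 0], "hand": 40},
    {"linear": [0, 0, -30], "angular": [0, 0, 0], "hand": 40},
    {"linear": [0, 0, -30], "angular": [0, 0, 0], "hand": 40}
  ]
}}

```text
time_s: 11.4
ee_pos: [580.1, 7.3, 197.3]
tool_rot: [[0.997, 0.079, 0.001], [0.079, -0.997, 0.0], [0.001, 0.0, -1.0]]
wrist_force: [0.2, 0.1, 0.3]
opening: 37.4
finger_force: 0.0
```

```bash
cat >> h.py <<'E'
def go(x,y,h=None):
    s=st(); R=np.array(s["tool_rot"]); d=np.array([x,y,s["ee_pos"][2]])-s["ee_pos"]; print("tool shift",(R.T@d).round(1),"turn",None if h is None else -np.radians(h-np.degrees(np.arctan2(R[1,0],R[0,0]))).round(3))
E
python3 - <<'E'
from h import *
go(455,-320.5,-9.2)
for n in("top","side"):
    im=robot.get_image(n); cv2.imwrite(f"pics/{n}2.png",im)
    for a,c in caps(n,im): print(n,a,c.round(1),px2z(n,*c,86).round(1))
t=cv2.imread("pics/top2.png"); s=cv2.imread("pics/side2.png")
cv2.imwrite("pics/m4.png",np.hstack([cv2.resize(t[140:270,170:300],None,fx=3,fy=3,interpolation=2),cv2.resize(s[140:270,190:320],None,fx=3,fy=3,interpolation=2)]))
E
```

```text
t 11.4 tcp [580.1   7.3 197.3] head 4.52 tilt [0.001 0.   ] F [0.2 0.1 0.3] open 37.4 ff 0.0 q7 -84.4
tool shift [-1.505e+02  3.170e+02 -2.000e-01] turn 0.239
top 227 [340.8 216.5] [ 566.6 -341.3   86. ]
top 245 [361.7 219. ] [ 558.2 -400.2   86. ]
top 240 [441.3 235.7] [ 507.1 -623.3   86. ]
side 21 [365.9 146.7] [ 518.1 -591.7   86. ]
side 120 [328.4 165.7] [ 551.9 -393.1   86. ]
side 126 [316.9 171.7] [ 560.8 -336.1   86. ]
```

View pics/m4.png

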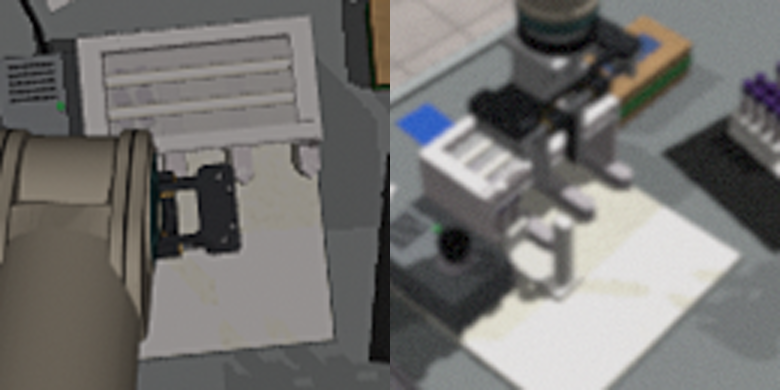

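Rack 1 is home, with its post at (565,225) in the side crop, and racks 2 and 3 are unmoved. Next is rack 2.

>>> {"name": "drive_tool", "arguments": {
  "motion": [
    {"linear": [-25, 53, 0], "angular": [0, 0, 0], "hand": 50},
    {"linear": [-25, 53, 0], "angular": [0, 0, 0], "hand": 50},
    {"linear": [-25, 53, 0], "angular": [0, 0, 0], "hand": 50},
    {"linear": [-25, 53, 0], "angular": [0, 0, 0], "hand": 50},
    {"linear": [-25, 53, 0], "angular": [0, 0, 0], "hand": 50},
    {"linear": [-25, 52, 0], "angular": [0, 0, 0], "hand": 50},
    {"linear": [0, 0, 20], "angular": [0, 0, 0.12], "hand": 50},
    {"linear": [0, 0, 20], "angular": [0, 0, 0.12], "hand": 50}
  ]
}}

```text
time_s: 12.5
ee_pos: [454.2, -321.7, 154.7]
tool_rot: [[0.986, -0.167, 0.0], [-0.167, -0.986, -0.0], [0.0, 0.0, -1.0]]
wrist_force: [-0.5, 0.5, 1.5]
opening: 47.0
finger_force: 0.0
```

```bash
python3 - <<'E'
from h import *
go(455,-320.5,-9.2)
E
```

```text
t 12.5 tcp [ 454.2 -321.7  154.7] head -9.61 tilt [ 0. -0.] F [-0.5  0.5  1.5] open 47.0 ff 0.0 q7 -59.1
tool shift [ 0.6 -1.3 -0. ] turn -0.007
```

>>> {"name": "drive_tool", "arguments": {
  "motion": [
    {"linear": [0, -1, 20], "angular": [0, 0, 0], "hand": 50},
    {"linear": [0, 0, 25], "angular": [0, 0, 0], "hand": 50},
    {"linear": [0, 0, 25], "angular": [0, 0, 0], "hand": 50},
    {"linear": [0, 0, 9], "angular": [0, 0, 0], "hand": 50},
    {"linear": [0, 0, 0], "angular": [0, 0, 0], "hand": 0},
    {"linear": [0, 0, 0], "angular": [0, 0, 0], "hand": 0},
    {"linear": [0, 0, 0], "angular": [0, 0, 0], "hand": 0},
    {"linear": [0, 0, 0], "angular": [0, 0, 0], "hand": 0}
  ]
}}

```text
time_s: 13.5
ee_pos: [455.6, -319.6, 77.7]
tool_rot: [[0.987, -0.16, 0.001], [-0.16, -0.987, -0.0], [0.001, 0.0, -1.0]]
wrist_force: [-0.9, 0.5, 2.3]
opening: 13.7
finger_force: 30.0
```

>>> {"name": "drive_tool", "arguments": {
  "motion": [
    {"linear": [0, 0, -20], "angular": [0, 0, 0], "hand": 0},
    {"linear": [0, 0, -20], "angular": [0, 0, 0], "hand": 0},
    {"linear": [-11, -48, 0], "angular": [0, 0, 0], "hand": 0},
    {"linear": [-12, -49, 0], "angular": [0, 0, 0], "hand": 0},
    {"linear": [-12, -49, 0], "angular": [0, 0, 0], "hand": 0},
    {"linear": [-12, -49, 0], "angular": [0, 0, 0], "hand": 0},
    {"linear": [-11, -48, 0], "angular": [0, 0, 0], "hand": 0},
    {"linear": [0, 0, 0], "angular": [0, 0, -0.12], "hand": 0}
  ]
}}

```text
time_s: 14.5
ee_pos: [436.0, -65.2, 116.9]
tool_rot: [[1.0, -0.029, -0.002], [-0.029, -1.0, 0.002], [-0.002, -0.002, -1.0]]
wrist_force: [0.9, -1.9, -2.0]
opening: 13.8
finger_force: 30.0
```

>>> {"name": "drive_tool", "arguments": {
  "motion": [
    {"linear": [0, 0, 0], "angular": [0, 0, -0.12], "hand": 0},
    {"linear": [0, 0, 9], "angular": [0, 0, 0], "hand": 0},
    {"linear": [0, 0, 10], "angular": [0, 0, 0], "hand": 0},
    {"linear": [0, 0, 10], "angular": [0, 0, 0], "hand": 0},
    {"linear": [0, 0, 0], "angular": [0, 0, 0], "hand": 0},
    {"linear": [0, 0, 0], "angular": [0, 0, 0], "hand": 0},
    {"linear": [0, 0, 0], "angular": [0, 0, 0], "hand": 0},
    {"linear": [0, 0, 0], "angular": [0, 0, 0], "hand": 0}
  ]
}}

```text
time_s: 15.5
ee_pos: [436.9, -70.4, 88.0]
tool_rot: [[0.997, 0.079, 0.0], [0.079, -0.997, -0.0], [0.0, 0.0, -1.0]]
wrist_force: [-0.1, -0.7, -2.3]
opening: 13.9
finger_force: 30.0
```

```bash
python3 - <<'E'
from h import *
go(437.5,-70.1,4.55)
im=robot.get_image("top");cv2.imwrite("pics/top3.png",im)
for a,c in caps("top",im): print(a,c.round(1),px2z("top",*c,86).round(1))
E
```

```text
t 15.5 tcp [436.9 -70.4  88. ] head 4.5 tilt [ 0. -0.] F [-0.1 -0.7 -2.3] open 13.9 ff 30.0 q7 -70.9
tool shift [ 0.6 -0.3  0. ] turn -0.001
247 [361.8 219.2] [ 557.9 -400.3   86. ]
57 [240.1 216.5] [572.  -58.1  86. ]
16 [245.5 220.5] [560.5 -73.1  86. ]
242 [441.2 235.6] [ 507.2 -623.    86. ]
79 [243.2 232. ] [528.5 -66.   86. ]
```

>>> {"name": "drive_tool", "arguments": {
  "motion": [
    {"linear": [12, 0, 0], "angular": [0, 0, 0], "hand": 0},
    {"linear": [12, 0, 0], "angular": [0, 0, 0], "hand": 0},
    {"linear": [12, 0, 0], "angular": [0, 0, 0], "hand": 0},
    {"linear": [12, 0, 0], "angular": [0, 0, 0], "hand": 0},
    {"linear": [12, 0, 0], "angular": [0, 0, 0], "hand": 0},
    {"linear": [12, 0, 0], "angular": [0, 0, 0], "hand": 0},
    {"linear": [12, 0, 0], "angular": [0, 0, 0], "hand": 0},
    {"linear": [0, 0, 0], "angular": [0, 0, 0], "hand": 0}
  ]
}}

```text
time_s: 16.55
ee_pos: [521.8, -63.6, 88.0]
tool_rot: [[0.997, 0.079, 0.001], [0.079, -0.997, -0.0], [0.001, 0.0, -1.0]]
wrist_force: [-0.3, -0.5, -1.8]
opening: 13.7
finger_force: 30.0
```

>>> {"name": "drive_tool", "arguments": {
  "motion": [
    {"linear": [10, 0, 0], "angular": [0, 0, 0], "hand": 0},
    {"linear": [10, 0, 0], "angular": [0, 0, 0], "hand": 0},
    {"linear": [10, 0, 0], "angular": [0, 0, 0], "hand": 0},
    {"linear": [10, 0, 0], "angular": [0, 0, 0], "hand": 0},
    {"linear": [10, 0, 0], "angular": [0, 0, 0], "hand": 0},
    {"linear": [3, 0, 0], "angular": [0, 0, 0], "hand": 0},
    {"linear": [0, 0, 1], "angular": [0, 0, 0], "hand": 0},
    {"linear": [0, 0, 0], "angular": [0, 0, 0], "hand": 0}
  ]
}}

```text
time_s: 17.55
ee_pos: [573.0, -59.6, 86.9]
tool_rot: [[0.997, 0.079, -0.001], [0.079, -0.997, 0.0], [-0.001, -0.0, -1.0]]
wrist_force: [-0.8, 0.4, -2.0]
opening: 13.7
finger_force: 30.0
```

>>> {"name": "drive_tool", "arguments": {
  "motion": [
    {"linear": [2, 0, 0], "angular": [0, 0, 0], "hand": 0},
    {"linear": [2, 0, 0], "angular": [0, 0, 0], "hand": 0},
    {"linear": [2, 0, 0], "angular": [0, 0, 0], "hand": 0},
    {"linear": [2, 0, 0], "angular": [0, 0, 0], "hand": 0},
    {"linear": [2, 0, 0], "angular": [0, 0, 0], "hand": 0},
    {"linear": [1, 0, 0], "angular": [0, 0, 0], "hand": 0},
    {"linear": [0, 0, 0], "angular": [0, 0, 0], "hand": 0},
    {"linear": [0, 0, 0], "angular": [0, 0, 0], "hand": 0}
  ]
}}

```text
time_s: 18.55
ee_pos: [581.8, -59.0, 86.8]
tool_rot: [[0.997, 0.078, -0.005], [0.078, -0.997, 0.0], [-0.005, -0.001, -1.0]]
wrist_force: [-6.4, 0.4, 1.8]
opening: 13.9
finger_force: 30.0
```

>>> {"name": "drive_tool", "arguments": {
  "motion": [
    {"linear": [1, 0, 0], "angular": [0, 0, 0], "hand": 0},
    {"linear": [0, 0, 0.5], "angular": [0, 0, 0], "hand": 40},
    {"linear": [0, 0, 0], "angular": [0, 0, 0], "hand": 40},
    {"linear": [0, 0, 0], "angular": [0, 0, 0], "hand": 40},
    {"linear": [0, 0, -20], "angular": [0, 0, 0], "hand": 40},
    {"linear": [0, 0, -30], "angular": [0, 0, 0], "hand": 40},
    {"linear": [0, 0, -30], "angular": [0, 0, 0], "hand": 40},
    {"linear": [0, 0, -30], "angular": [0, 0, 0], "hand": 40}
  ]
}}

```text
time_s: 19.55
ee_pos: [585.7, -58.6, 197.6]
tool_rot: [[0.997, 0.079, 0.001], [0.079, -0.997, -0.0], [0.001, 0.0, -1.0]]
wrist_force: [-0.2, -0.1, 0.2]
opening: 37.6
finger_force: 0.0
```

```bash
python3 - <<'E'
from h import *
go(446.3,-380,-9.3)
for n in("top","side"):
    im=robot.get_image(n);cv2.imwrite(f"pics/{n}4.png",im)
    for a,c in caps(n,im): print(n,a,c.round(1),px2z(n,*c,86).round(1))
E
```

```text
t 19.55 tcp [585.7 -58.6 197.6] head 4.52 tilt [ 0.001 -0.   ] F [-0.2 -0.1  0.2] open 37.6 ff 0.0 q7 -76.0
tool shift [-1.643e+02  3.094e+02 -1.000e-01] turn 0.241
top 245 [361.8 219.1] [ 557.9 -400.3   86. ]
top 242 [441.2 235.6] [ 507.2 -623.2   86. ]
side 38 [367.7 146.5] [ 514.  -598.2   86. ]
side 116 [328.3 165.6] [ 552.3 -393.3   86. ]
```

>>> {"name": "drive_tool", "arguments": {
  "motion": [
    {"linear": [-27, 51, 0], "angular": [0, 0, 0], "hand": 50},
    {"linear": [-27, 52, 0], "angular": [0, 0, 0], "hand": 50},
    {"linear": [-27, 52, 0], "angular": [0, 0, 0], "hand": 50},
    {"linear": [-28, 52, 0], "angular": [0, 0, 0], "hand": 50},
    {"linear": [-28, 52, 0], "angular": [0, 0, 0], "hand": 50},
    {"linear": [-27, 51, 0], "angular": [0, 0, 0], "hand": 50},
    {"linear": [0, 0, 20], "angular": [0, 0, 0.12], "hand": 50},
    {"linear": [0, 0, 20], "angular": [0, 0, 0.12], "hand": 50}
  ]
}}

```text
time_s: 20.65
ee_pos: [445.4, -381.6, 155.0]
tool_rot: [[0.986, -0.167, -0.0], [-0.167, -0.986, 0.0], [-0.0, -0.0, -1.0]]
wrist_force: [0.8, -0.2, 0.4]
opening: 47.2
finger_force: 0.0
```

>>> {"name": "drive_tool", "arguments": {
  "motion": [
    {"linear": [0, 0, 20], "angular": [0, 0, 0], "hand": 50},
    {"linear": [0, 0, 25], "angular": [0, 0, 0], "hand": 50},
    {"linear": [0, 0, 25], "angular": [0, 0, 0], "hand": 50},
    {"linear": [0, 0, 11], "angular": [0, 0, 0], "hand": 50},
    {"linear": [0, 0, 0], "angular": [0, 0, 0], "hand": 0},
    {"linear": [0, 0, 0], "angular": [0, 0, 0], "hand": 0},
    {"linear": [0, 0, 0], "angular": [0, 0, 0], "hand": 0},
    {"linear": [0, 0, 0], "angular": [0, 0, 0], "hand": 0}
  ]
}}

```text
time_s: 21.65
ee_pos: [446.8, -380.5, 76.1]
tool_rot: [[0.987, -0.16, 0.001], [-0.16, -0.987, -0.0], [0.001, -0.0, -1.0]]
wrist_force: [-0.2, -0.1, 0.3]
opening: 14.0
finger_force: 29.9
```

```bash
python3 - <<'E'
from h import *
go(442.8,-135.9,4.55)
E
```

```text
t 21.65 tcp [ 446.8 -380.5   76.1] head -9.21 tilt [ 0.001 -0.   ] F [-0.2 -0.1  0.3] open 14.0 ff 29.9 q7 -50.2
tool shift [ -43.1 -240.8   -0. ] turn -0.24
```

>>> {"name": "drive_tool", "arguments": {
  "motion": [
    {"linear": [0, 0, -20], "angular": [0, 0, 0], "hand": 0},
    {"linear": [0, 0, -20], "angular": [0, 0, 0], "hand": 0},
    {"linear": [-8, -48, 0], "angular": [0, 0, 0], "hand": 0},
    {"linear": [-9, -48, 0], "angular": [0, 0, 0], "hand": 0},
    {"linear": [-9, -48, 0], "angular": [0, 0, 0], "hand": 0},
    {"linear": [-9, -48, 0], "angular": [0, 0, 0], "hand": 0},
    {"linear": [-8, -48, 0], "angular": [0, 0, 0], "hand": 0},
    {"linear": [0, 0, 0], "angular": [0, 0, -0.12], "hand": 0}
  ]
}}

```text
time_s: 22.65
ee_pos: [442.0, -131.6, 115.4]
tool_rot: [[1.0, -0.03, -0.002], [-0.03, -1.0, 0.002], [-0.002, -0.002, -1.0]]
wrist_force: [-0.2, -1.7, -2.3]
opening: 13.4
finger_force: 30.0
```

>>> {"name": "drive_tool", "arguments": {
  "motion": [
    {"linear": [0, 0, 0], "angular": [0, 0, -0.12], "hand": 0},
    {"linear": [0, 0, 9], "angular": [0, 0, 0], "hand": 0},
    {"linear": [0, 0, 10], "angular": [0, 0, 0], "hand": 0},
    {"linear": [0, 0, 9], "angular": [0, 0, 0], "hand": 0},
    {"linear": [0, 0, 0], "angular": [0, 0, 0], "hand": 0},
    {"linear": [0, 0, 0], "angular": [0, 0, 0], "hand": 0},
    {"linear": [0, 0, 0], "angular": [0, 0, 0], "hand": 0},
    {"linear": [0, 0, 0], "angular": [0, 0, 0], "hand": 0}
  ]
}}

```text
time_s: 23.65
ee_pos: [442.6, -136.8, 87.7]
tool_rot: [[0.997, 0.079, 0.0], [0.079, -0.997, -0.0], [0.0, 0.0, -1.0]]
wrist_force: [-0.4, -0.4, -3.1]
opening: 13.4
finger_force: 30.0
```

```bash
python3 - <<'E'
from h import *
go(442.8,-135.9,4.55)
E
```

```text
t 23.65 tcp [ 442.6 -136.8   87.7] head 4.51 tilt [ 0. -0.] F [-0.4 -0.4 -3.1] open 13.4 ff 30.0 q7 -60.7
tool shift [ 0.3 -0.9  0. ] turn -0.001
```

>>> {"name": "drive_tool", "arguments": {
  "motion": [
    {"linear": [12, -1, 0], "angular": [0, 0, 0], "hand": 0},
    {"linear": [12, 0, 0], "angular": [0, 0, 0], "hand": 0},
    {"linear": [12, 0, 0], "angular": [0, 0, 0], "hand": 0},
    {"linear": [12, 0, 0], "angular": [0, 0, 0], "hand": 0},
    {"linear": [12, 0, 0], "angular": [0, 0, 0], "hand": 0},
    {"linear": [12, 0, 0], "angular": [0, 0, 0], "hand": 0},
    {"linear": [12, 0, 0], "angular": [0, 0, 0], "hand": 0},
    {"linear": [0, 0, 0], "angular": [0, 0, 0], "hand": 0}
  ]
}}

```text
time_s: 24.65
ee_pos: [527.2, -129.0, 87.4]
tool_rot: [[0.997, 0.079, 0.001], [0.079, -0.997, -0.0], [0.001, 0.0, -1.0]]
wrist_force: [0.3, 0.7, -1.8]
opening: 14.1
finger_force: 30.0
```

>>> {"name": "drive_tool", "arguments": {
  "motion": [
    {"linear": [10, 0, 0], "angular": [0, 0, 0], "hand": 0},
    {"linear": [10, 0, 0], "angular": [0, 0, 0], "hand": 0},
    {"linear": [10, 0, 0], "angular": [0, 0, 0], "hand": 0},
    {"linear": [10, 0, 0], "angular": [0, 0, 0], "hand": 0},
    {"linear": [10, 0, 0], "angular": [0, 0, 0], "hand": 0},
    {"linear": [3, 0, 0], "angular": [0, 0, 0], "hand": 0},
    {"linear": [0, 0, 1], "angular": [0, 0, 0], "hand": 0},
    {"linear": [0, 0, 0], "angular": [0, 0, 0], "hand": 0}
  ]
}}

```text
time_s: 25.65
ee_pos: [578.3, -125.1, 86.3]
tool_rot: [[0.997, 0.078, -0.001], [0.078, -0.997, 0.0], [-0.001, -0.0, -1.0]]
wrist_force: [-0.3, -0.8, -2.3]
opening: 13.3
finger_force: 30.0
```

>>> {"name": "drive_tool", "arguments": {
  "motion": [
    {"linear": [2, 0, 0], "angular": [0, 0, 0], "hand": 0},
    {"linear": [2, 0, 0], "angular": [0, 0, 0], "hand": 0},
    {"linear": [2, 0, 0], "angular": [0, 0, 0], "hand": 0},
    {"linear": [2, 0, 0], "angular": [0, 0, 0], "hand": 0},
    {"linear": [2, 0, 0], "angular": [0, 0, 0], "hand": 0},
    {"linear": [1, 0, 0], "angular": [0, 0, 0], "hand": 0},
    {"linear": [0, 0, 0], "angular": [0, 0, 0], "hand": 0},
    {"linear": [0, 0, 0], "angular": [0, 0, 0], "hand": 0}
  ]
}}

```text
time_s: 26.65
ee_pos: [586.5, -124.5, 86.4]
tool_rot: [[0.997, 0.078, -0.006], [0.078, -0.997, 0.0], [-0.006, -0.001, -1.0]]
wrist_force: [-8.9, -0.4, 3.8]
opening: 13.9
finger_force: 30.0
```

>>> {"name": "drive_tool", "arguments": {
  "motion": [
    {"linear": [0, 0, 0], "angular": [0, 0, 0], "hand": 0},
    {"linear": [0, 0, 0.5], "angular": [0, 0, 0], "hand": 40},
    {"linear": [0, 0, 0], "angular": [0, 0, 0], "hand": 40},
    {"linear": [0, 0, 0], "angular": [0, 0, 0], "hand": 40},
    {"linear": [0, 0, -20], "angular": [0, 0, 0], "hand": 40},
    {"linear": [0, 0, -30], "angular": [0, 0, 0], "hand": 40},
    {"linear": [0, 0, -40], "angular": [0, 0, 0], "hand": 70},
    {"linear": [0, 0, -30], "angular": [0, 0, 0], "hand": 70}
  ]
}}

```text
time_s: 27.65
ee_pos: [590.7, -124.2, 207.8]
tool_rot: [[0.997, 0.079, 0.002], [0.079, -0.997, -0.0], [0.002, 0.0, -1.0]]
wrist_force: [-0.5, -0.5, 0.0]
opening: 54.2
finger_force: 0.0
```

```bash
python3 - <<'E'
from h import *
go(643.7,99,94.5)
E
```

```text
t 27.65 tcp [ 590.7 -124.2  207.8] head 4.52 tilt [ 0.002 -0.   ] F [-0.5 -0.5  0. ] open 54.2 ff 0.0 q7 -68.3
tool shift [  70.5 -218.4    0. ] turn -1.57
```

>>> {"name": "drive_tool", "arguments": {
  "motion": [
    {"linear": [14, -43, 0], "angular": [0, 0, 0], "hand": 70},
    {"linear": [14, -44, 0], "angular": [0, 0, 0], "hand": 70},
    {"linear": [14, -44, 0], "angular": [0, 0, 0], "hand": 70},
    {"linear": [14, -44, 0], "angular": [0, 0, 0], "hand": 70},
    {"linear": [14, -43, 0], "angular": [0, 0, 0], "hand": 70},
    {"linear": [0, 0, 0], "angular": [0, 0, -0.175], "hand": 70},
    {"linear": [0, 0, 0], "angular": [0, 0, -0.175], "hand": 70},
    {"linear": [0, 0, 0], "angular": [0, 0, -0.175], "hand": 70}
  ]
}}

```text
time_s: 28.65
ee_pos: [642.7, 99.0, 206.0]
tool_rot: [[0.82, 0.573, 0.001], [0.573, -0.82, -0.0], [0.0, 0.0, -1.0]]
wrist_force: [0.1, -0.3, 0.0]
opening: 65.6
finger_force: 0.0
```

>>> {"name": "drive_tool", "arguments": {
  "motion": [
    {"linear": [0, 0, 0], "angular": [0, 0, -0.175], "hand": 70},
    {"linear": [0, 0, 0], "angular": [0, 0, -0.175], "hand": 70},
    {"linear": [0, 0, 0], "angular": [0, 0, -0.175], "hand": 70},
    {"linear": [0, 0, 10], "angular": [0, 0, -0.175], "hand": 70},
    {"linear": [0, 0, 20], "angular": [0, 0, -0.175], "hand": 70},
    {"linear": [0, 0, 20], "angular": [0, 0, -0.17], "hand": 70},
    {"linear": [0, 0, 10], "angular": [0, 0, 0], "hand": 70},
    {"linear": [0, 0, 0], "angular": [0, 0, 0], "hand": 70}
  ]
}}

```text
time_s: 29.65
ee_pos: [642.3, 98.5, 145.5]
tool_rot: [[-0.075, 0.997, -0.001], [0.997, 0.075, -0.0], [-0.0, -0.001, -1.0]]
wrist_force: [-0.0, 0.1, 0.7]
opening: 65.7
finger_force: 0.0
```

```bash
python3 - <<'E'
from h import *
go(643.7,99,94.5)
t=robot.get_image("top"); s=robot.get_image("side"); cv2.imwrite("pics/side5.png",s);cv2.imwrite("pics/top5.png",t)
cv2.imwrite("pics/m5.png",np.hstack([cv2.resize(t[140:270,170:300],None,fx=3,fy=3,interpolation=2),cv2.resize(s[140:270,180:310],None,fx=3,fy=3,interpolation=2)]))
E
```

```text
t 29.65 tcp [642.3  98.5 145.5] head 94.3 tilt [-0.001 -0.   ] F [-0.   0.1  0.7] open 65.7 ff 0.0 q7 -15.3
tool shift [ 0.4  1.5 -0. ] turn -0.004
```

View pics/m5.png

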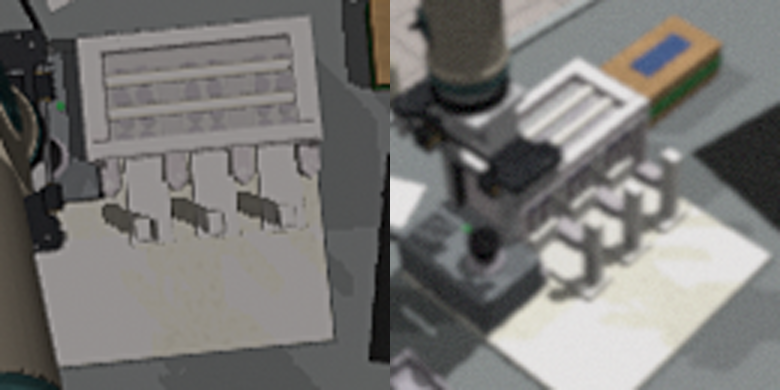

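All three racks are in their lanes. Their posts line up at (145,228), (215,220) and (287,215) in the top crop, and the fingers hover over the knob. I'll check how deep the racks sit, then lower onto the knob.

```bash
python3 - <<'E'
from h import *
b=np.radians(4.57)
for x,y in((147,228),(216,221),(288,215)):
    p=px2z("top",170+x/3-.33,140+y/3-.33,120); d=p[:2]-[643.8,-55]; print(p.round(1),np.round([d@[np.cos(b),np.sin(b)],d@[-np.sin(b),np.cos(b)]],1))
E
```

```text
[574.9  -0.8 120. ] [-64.4  59.6]
[580.  -63.5 120. ] [-64.2  -3.4]
[ 584.2 -129.   120. ] [-65.3 -69. ]
```

>>> {"name": "drive_tool", "arguments": {
  "motion": [
    {"linear": [0, 1.5, 10], "angular": [0, 0, 0], "hand": 70},
    {"linear": [0, 0, 15], "angular": [0, 0, 0], "hand": 70},
    {"linear": [0, 0, 15], "angular": [0, 0, 0], "hand": 70},
    {"linear": [0, 0, 9], "angular": [0, 0, 0], "hand": 70},
    {"linear": [0, 0, 0], "angular": [0, 0, 0], "hand": 0},
    {"linear": [0, 0, 0], "angular": [0, 0, 0], "hand": 0},
    {"linear": [0, 0, 0], "angular": [0, 0, 0], "hand": 0},
    {"linear": [0, 0, 0], "angular": [0, 0, 0], "hand": 0}
  ]
}}

```text
time_s: 30.75
ee_pos: [645.1, 98.9, 97.6]
tool_rot: [[-0.078, 0.997, 0.002], [0.997, 0.078, 0.0], [0.0, 0.002, -1.0]]
wrist_force: [2.3, 0.6, -0.1]
opening: 36.1
finger_force: 30.0
```

The posts sit at bay x ≈ -65, so all three are home. The knob is gripped, and I'll pull it straight up.

>>> {"name": "drive_tool", "arguments": {
  "motion": [
    {"linear": [0, 0, -2], "angular": [0, 0, 0], "hand": 0},
    {"linear": [0, 0, -2], "angular": [0, 0, 0], "hand": 0},
    {"linear": [0, 0, -3], "angular": [0, 0, 0], "hand": 0},
    {"linear": [0, 0, -3], "angular": [0, 0, 0], "hand": 0},
    {"linear": [0, 0, -3], "angular": [0, 0, 0], "hand": 0},
    {"linear": [0, 0, -3], "angular": [0, 0, 0], "hand": 0},
    {"linear": [0, 0, 0], "angular": [0, 0, 0], "hand": 0},
    {"linear": [0, 0, 0], "angular": [0, 0, 0], "hand": 0}
  ]
}}

```text
time_s: 31.75
ee_pos: [645.0, 98.9, 112.8]
tool_rot: [[-0.078, 0.997, 0.002], [0.997, 0.078, 0.0], [0.0, 0.002, -1.0]]
wrist_force: [5.6, 0.4, -5.8]
opening: 36.2
finger_force: 30.0
```

>>> {"name": "drive_tool", "arguments": {
  "motion": [
    {"linear": [0, 0, 0], "angular": [0, 0, 0], "hand": 70},
    {"linear": [0, 0, 0], "angular": [0, 0, 0], "hand": 70},
    {"linear": [0, 0, 0], "angular": [0, 0, 0], "hand": 70},
    {"linear": [0, 0, 0], "angular": [0, 0, 0], "hand": 70},
    {"linear": [0, 0, -20], "angular": [0, 0, 0], "hand": 70},
    {"linear": [0, 0, -20], "angular": [0, 0, 0], "hand": 70},
    {"linear": [0, 0, 0], "angular": [0, 0, 0], "hand": 70},
    {"linear": [0, 0, 0], "angular": [0, 0, 0], "hand": 70}
  ]
}}

```text
time_s: 32.75
ee_pos: [643.4, 98.6, 152.3]
tool_rot: [[-0.078, 0.997, -0.001], [0.997, 0.078, -0.0], [-0.0, -0.001, -1.0]]
wrist_force: [-0.5, 0.0, -0.5]
opening: 65.9
finger_force: 0.0
```

```bash
python3 - <<'E'
from h import *
st()
t=robot.get_image("top"); s=robot.get_image("side"); cv2.imwrite("pics/side6.png",s); cv2.imwrite("pics/top6.png",t); o=cv2.imread("pics/side5.png")
f=lambda s:cv2.resize(s[140:270,180:310],None,fx=3,fy=3,interpolation=2)
cv2.imwrite("pics/m6.png",np.hstack([f(o),f(s)]))
E
```

```text
t 32.75 tcp [643.4  98.6 152.3] head 94.47 tilt [-0.001 -0.   ] F [-0.5  0.  -0.5] open 65.9 ff 0.0 q7 -15.1
```

View pics/m6.png

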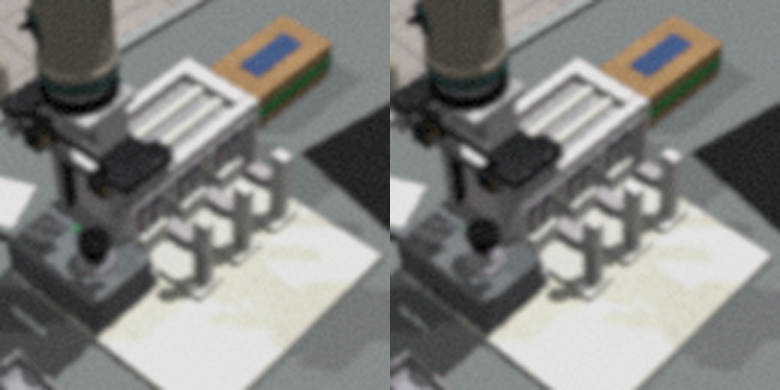

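The knob now stands about 10 px higher, with its shaft showing at (483,270), and the racks are still home. I'll wait more than 10 s.

>>> {"name": "drive_tool", "arguments": {
  "motion": [
    {"linear": [0, 0, 0], "angular": [0, 0, 0], "hand": 70},
    {"linear": [0, 0, 0], "angular": [0, 0, 0], "hand": 70},
    {"linear": [0, 0, 0], "angular": [0, 0, 0], "hand": 70},
    {"linear": [0, 0, 0], "angular": [0, 0, 0], "hand": 70},
    {"linear": [0, 0, 0], "angular": [0, 0, 0], "hand": 70},
    {"linear": [0, 0, 0], "angular": [0, 0, 0], "hand": 70},
    {"linear": [0, 0, 0], "angular": [0, 0, 0], "hand": 70},
    {"linear": [0, 0, 0], "angular": [0, 0, 0], "hand": 70}
  ]
}}

```text
time_s: 33.85
ee_pos: [644.0, 98.8, 153.0]
tool_rot: [[-0.078, 0.997, 0.0], [0.997, 0.078, 0.0], [0.0, 0.0, -1.0]]
wrist_force: [-0.0, -0.5, -0.3]
opening: 65.5
finger_force: 0.0
```

>>> {"name": "drive_tool", "arguments": {
  "motion": [
    {"linear": [0, 0, 0], "angular": [0, 0, 0], "hand": 70},
    {"linear": [0, 0, 0], "angular": [0, 0, 0], "hand": 70},
    {"linear": [0, 0, 0], "angular": [0, 0, 0], "hand": 70},
    {"linear": [0, 0, 0], "angular": [0, 0, 0], "hand": 70},
    {"linear": [0, 0, 0], "angular": [0, 0, 0], "hand": 70},
    {"linear": [0, 0, 0], "angular": [0, 0, 0], "hand": 70},
    {"linear": [0, 0, 0], "angular": [0, 0, 0], "hand": 70},
    {"linear": [0, 0, 0], "angular": [0, 0, 0], "hand": 70}
  ]
}}

```text
time_s: 34.85
ee_pos: [644.0, 98.8, 153.0]
tool_rot: [[-0.078, 0.997, 0.0], [0.997, 0.078, 0.0], [-0.0, 0.0, -1.0]]
wrist_force: [0.2, 0.1, 0.5]
opening: 66.1
finger_force: 0.0
```

>>> {"name": "drive_tool", "arguments": {
  "motion": [
    {"linear": [0, 0, 0], "angular": [0, 0, 0], "hand": 70},
    {"linear": [0, 0, 0], "angular": [0, 0, 0], "hand": 70},
    {"linear": [0, 0, 0], "angular": [0, 0, 0], "hand": 70},
    {"linear": [0, 0, 0], "angular": [0, 0, 0], "hand": 70},
    {"linear": [0, 0, 0], "angular": [0, 0, 0], "hand": 70},
    {"linear": [0, 0, 0], "angular": [0, 0, 0], "hand": 70},
    {"linear": [0, 0, 0], "angular": [0, 0, 0], "hand": 70},
    {"linear": [0, 0, 0], "angular": [0, 0, 0], "hand": 70}
  ]
}}

```text
time_s: 35.85
ee_pos: [644.0, 98.8, 153.0]
tool_rot: [[-0.078, 0.997, 0.0], [0.997, 0.078, -0.0], [-0.0, 0.0, -1.0]]
wrist_force: [0.6, -0.0, -0.3]
opening: 66.3
finger_force: 0.0
```

>>> {"name": "drive_tool", "arguments": {
  "motion": [
    {"linear": [0, 0, 0], "angular": [0, 0, 0], "hand": 70},
    {"linear": [0, 0, 0], "angular": [0, 0, 0], "hand": 70},
    {"linear": [0, 0, 0], "angular": [0, 0, 0], "hand": 70},
    {"linear": [0, 0, 0], "angular": [0, 0, 0], "hand": 70},
    {"linear": [0, 0, 0], "angular": [0, 0, 0], "hand": 70},
    {"linear": [0, 0, 0], "angular": [0, 0, 0], "hand": 70},
    {"linear": [0, 0, 0], "angular": [0, 0, 0], "hand": 70},
    {"linear": [0, 0, 0], "angular": [0, 0, 0], "hand": 70}
  ]
}}

```text
time_s: 36.85
ee_pos: [644.0, 98.8, 153.0]
tool_rot: [[-0.078, 0.997, 0.0], [0.997, 0.078, 0.0], [0.0, 0.0, -1.0]]
wrist_force: [-0.3, 0.3, -0.4]
opening: 65.4
finger_force: 0.0
```

>>> {"name": "drive_tool", "arguments": {
  "motion": [
    {"linear": [0, 0, 0], "angular": [0, 0, 0], "hand": 70},
    {"linear": [0, 0, 0], "angular": [0, 0, 0], "hand": 70},
    {"linear": [0, 0, 0], "angular": [0, 0, 0], "hand": 70},
    {"linear": [0, 0, 0], "angular": [0, 0, 0], "hand": 70},
    {"linear": [0, 0, 0], "angular": [0, 0, 0], "hand": 70},
    {"linear": [0, 0, 0], "angular": [0, 0, 0], "hand": 70},
    {"linear": [0, 0, 0], "angular": [0, 0, 0], "hand": 70},
    {"linear": [0, 0, 0], "angular": [0, 0, 0], "hand": 70}
  ]
}}

```text
time_s: 37.85
ee_pos: [644.0, 98.8, 153.0]
tool_rot: [[-0.078, 0.997, 0.0], [0.997, 0.078, -0.0], [-0.0, 0.0, -1.0]]
wrist_force: [-0.3, 0.2, 0.5]
opening: 65.3
finger_force: 0.0
```

>>> {"name": "drive_tool", "arguments": {
  "motion": [
    {"linear": [0, 0, 0], "angular": [0, 0, 0], "hand": 70},
    {"linear": [0, 0, 0], "angular": [0, 0, 0], "hand": 70},
    {"linear": [0, 0, 0], "angular": [0, 0, 0], "hand": 70},
    {"linear": [0, 0, 0], "angular": [0, 0, 0], "hand": 70},
    {"linear": [0, 0, 0], "angular": [0, 0, 0], "hand": 70},
    {"linear": [0, 0, 0], "angular": [0, 0, 0], "hand": 70},
    {"linear": [0, 0, 0], "angular": [0, 0, 0], "hand": 70},
    {"linear": [0, 0, 0], "angular": [0, 0, 0], "hand": 70}
  ]
}}

```text
time_s: 38.85
ee_pos: [644.0, 98.8, 153.0]
tool_rot: [[-0.078, 0.997, -0.0], [0.997, 0.078, -0.0], [-0.0, -0.0, -1.0]]
wrist_force: [-0.9, -0.5, 1.4]
opening: 65.6
finger_force: 0.0
```

>>> {"name": "drive_tool", "arguments": {
  "motion": [
    {"linear": [0, 0, 0], "angular": [0, 0, 0], "hand": 70},
    {"linear": [0, 0, 0], "angular": [0, 0, 0], "hand": 70},
    {"linear": [0, 0, 0], "angular": [0, 0, 0], "hand": 70},
    {"linear": [0, 0, 0], "angular": [0, 0, 0], "hand": 70},
    {"linear": [0, 0, 0], "angular": [0, 0, 0], "hand": 70},
    {"linear": [0, 0, 0], "angular": [0, 0, 0], "hand": 70},
    {"linear": [0, 0, 0], "angular": [0, 0, 0], "hand": 70},
    {"linear": [0, 0, 0], "angular": [0, 0, 0], "hand": 70}
  ]
}}

```text
time_s: 39.85
ee_pos: [644.0, 98.8, 153.0]
tool_rot: [[-0.078, 0.997, 0.0], [0.997, 0.078, 0.0], [0.0, 0.0, -1.0]]
wrist_force: [0.1, 0.4, 0.3]
opening: 65.8
finger_force: 0.0
```

>>> {"name": "drive_tool", "arguments": {
  "motion": [
    {"linear": [0, 0, 0], "angular": [0, 0, 0], "hand": 70},
    {"linear": [0, 0, 0], "angular": [0, 0, 0], "hand": 70},
    {"linear": [0, 0, 0], "angular": [0, 0, 0], "hand": 70},
    {"linear": [0, 0, 0], "angular": [0, 0, 0], "hand": 70},
    {"linear": [0, 0, 0], "angular": [0, 0, 0], "hand": 70},
    {"linear": [0, 0, 0], "angular": [0, 0, 0], "hand": 70},
    {"linear": [0, 0, 0], "angular": [0, 0, 0], "hand": 70},
    {"linear": [0, 0, 0], "angular": [0, 0, 0], "hand": 70}
  ]
}}

```text
time_s: 40.85
ee_pos: [644.0, 98.8, 153.0]
tool_rot: [[-0.078, 0.997, 0.0], [0.997, 0.078, 0.0], [0.0, 0.0, -1.0]]
wrist_force: [-0.4, 0.4, -0.8]
opening: 65.8
finger_force: 0.0
```

>>> {"name": "drive_tool", "arguments": {
  "motion": [
    {"linear": [0, 0, 0], "angular": [0, 0, 0], "hand": 70},
    {"linear": [0, 0, 0], "angular": [0, 0, 0], "hand": 70},
    {"linear": [0, 0, 0], "angular": [0, 0, 0], "hand": 70},
    {"linear": [0, 0, 0], "angular": [0, 0, 0], "hand": 70},
    {"linear": [0, 0, 0], "angular": [0, 0, 0], "hand": 70},
    {"linear": [0, 0, 0], "angular": [0, 0, 0], "hand": 70},
    {"linear": [0, 0, 0], "angular": [0, 0, 0], "hand": 70},
    {"linear": [0, 0, 0], "angular": [0, 0, 0], "hand": 70}
  ]
}}

```text
time_s: 41.85
ee_pos: [644.0, 98.8, 153.0]
tool_rot: [[-0.078, 0.997, 0.0], [0.997, 0.078, -0.0], [-0.0, 0.0, -1.0]]
wrist_force: [0.6, -0.1, 0.4]
opening: 65.7
finger_force: 0.0
```

>>> {"name": "drive_tool", "arguments": {
  "motion": [
    {"linear": [0, 0, 0], "angular": [0, 0, 0], "hand": 70},
    {"linear": [0, 0, 0], "angular": [0, 0, 0], "hand": 70},
    {"linear": [0, 0, 0], "angular": [0, 0, 0], "hand": 70},
    {"linear": [0, 0, 0], "angular": [0, 0, 0], "hand": 70},
    {"linear": [0, 0, 0], "angular": [0, 0, 0], "hand": 70},
    {"linear": [0, 0, 0], "angular": [0, 0, 0], "hand": 70},
    {"linear": [0, 0, 0], "angular": [0, 0, 0], "hand": 70},
    {"linear": [0, 0, 0], "angular": [0, 0, 0], "hand": 70}
  ]
}}

```text
time_s: 42.85
ee_pos: [644.0, 98.8, 153.0]
tool_rot: [[-0.078, 0.997, 0.0], [0.997, 0.078, 0.0], [0.0, 0.0, -1.0]]
wrist_force: [0.1, 0.0, -0.7]
opening: 65.8
finger_force: 0.0
```

>>> {"name": "drive_tool", "arguments": {
  "motion": [
    {"linear": [0, 0, 0], "angular": [0, 0, 0], "hand": 70},
    {"linear": [0, 0, 0], "angular": [0, 0, 0], "hand": 70},
    {"linear": [0, 0, 0], "angular": [0, 0, 0], "hand": 70},
    {"linear": [0, 0, 0], "angular": [0, 0, 0], "hand": 70},
    {"linear": [0, 0, 0], "angular": [0, 0, 0], "hand": 70},
    {"linear": [0, 0, 0], "angular": [0, 0, 0], "hand": 70},
    {"linear": [0, 0, 0], "angular": [0, 0, 0], "hand": 70},
    {"linear": [0, 0, 0], "angular": [0, 0, 0], "hand": 70}
  ]
}}

```text
time_s: 43.85
ee_pos: [644.0, 98.8, 153.0]
tool_rot: [[-0.078, 0.997, 0.0], [0.997, 0.078, -0.0], [-0.0, 0.0, -1.0]]
wrist_force: [-0.2, -0.6, -0.1]
opening: 65.8
finger_force: 0.0
```

```bash
python3 - <<'E'
from h import *
st()
for n in("top","side"):
    im=robot.get_image(n); d=np.abs(cv2.GaussianBlur(im,(0,0),1.5).astype(int)-cv2.GaussianBlur(cv2.imread(f"pics/{n}6.png"),(0,0),1.5)).max(2); print(n,d.max(),(d>20).sum(),np.unravel_index(d.argmax(),d.shape))
E
```

```text
t 43.85 tcp [644.   98.8 153. ] head 94.47 tilt [ 0. -0.] F [-0.2 -0.6 -0.1] open 65.8 ff 0.0 q7 -15.1
top 9 0 (np.int64(200), np.int64(183))
side 19 0 (np.int64(165), np.int64(189))
```

Nothing moved during the wait. I'll grip the knob and push it back in.

>>> {"name": "drive_tool", "arguments": {
  "motion": [
    {"linear": [0, 0, 20], "angular": [0, 0, 0], "hand": 70},
    {"linear": [0, 0, 18], "angular": [0, 0, 0], "hand": 70},
    {"linear": [0, 0, 0], "angular": [0, 0, 0], "hand": 0},
    {"linear": [0, 0, 0], "angular": [0, 0, 0], "hand": 0},
    {"linear": [0, 0, 0], "angular": [0, 0, 0], "hand": 0},
    {"linear": [0, 0, 3], "angular": [0, 0, 0], "hand": 0},
    {"linear": [0, 0, 3], "angular": [0, 0, 0], "hand": 0},
    {"linear": [0, 0, 3], "angular": [0, 0, 0], "hand": 0}
  ]
}}

```text
time_s: 44.95
ee_pos: [645.1, 98.9, 107.1]
tool_rot: [[-0.078, 0.997, 0.003], [0.997, 0.078, 0.001], [0.0, 0.003, -1.0]]
wrist_force: [2.5, 0.3, -0.1]
opening: 36.7
finger_force: 30.0
```

>>> {"name": "drive_tool", "arguments": {
  "motion": [
    {"linear": [0, 0, 3], "angular": [0, 0, 0], "hand": 0},
    {"linear": [0, 0, 3], "angular": [0, 0, 0], "hand": 0},
    {"linear": [0, 0, 2], "angular": [0, 0, 0], "hand": 0},
    {"linear": [0, 0, 0], "angular": [0, 0, 0], "hand": 0},
    {"linear": [0, 0, 0], "angular": [0, 0, 0], "hand": 0},
    {"linear": [0, 0, 0], "angular": [0, 0, 0], "hand": 0},
    {"linear": [0, 0, 0], "angular": [0, 0, 0], "hand": 0},
    {"linear": [0, 0, 0], "angular": [0, 0, 0], "hand": 0}
  ]
}}

```text
time_s: 45.95
ee_pos: [645.2, 99.0, 100.5]
tool_rot: [[-0.078, 0.997, 0.003], [0.997, 0.078, 0.0], [0.0, 0.003, -1.0]]
wrist_force: [-1.4, -0.1, 11.8]
opening: 36.3
finger_force: 30.0
```

>>> {"name": "drive_tool", "arguments": {
  "motion": [
    {"linear": [0, 0, 1], "angular": [0, 0, 0], "hand": 0},
    {"linear": [0, 0, 1], "angular": [0, 0, 0], "hand": 0},
    {"linear": [0, 0, 0], "angular": [0, 0, 0], "hand": 0},
    {"linear": [0, 0, 0], "angular": [0, 0, 0], "hand": 70},
    {"linear": [0, 0, 0], "angular": [0, 0, 0], "hand": 70},
    {"linear": [0, 0, 0], "angular": [0, 0, 0], "hand": 70},
    {"linear": [0, 0, -25], "angular": [0, 0, 0], "hand": 70},
    {"linear": [0, 0, -25], "angular": [0, 0, 0], "hand": 70}
  ]
}}

```text
time_s: 46.95
ee_pos: [643.2, 98.7, 145.6]
tool_rot: [[-0.078, 0.997, -0.002], [0.997, 0.078, -0.0], [-0.0, -0.002, -1.0]]
wrist_force: [-0.5, -0.1, -0.2]
opening: 65.7
finger_force: 0.0
```

```bash
python3 - <<'E'
from h import *
st()
s=robot.get_image("side"); cv2.imwrite("pics/side7.png",s);t=cv2.imread("pics/top5.png")
o=[cv2.imread(f"pics/side{i}.png") for i in(5,6)]+[s]
for i in o:
    g=i[205:235,200:224].max(2); ys,xs=np.where(g<45); print(ys.mean()+205 if len(ys) else None,xs.mean()+200 if len(ys) else None,len(ys))
# tray
cv2.imwrite("pics/tray.png",cv2.resize(cv2.imread("pics/top0.png")[180:285,60:165],None,fx=5,fy=5,interpolation=2))
E
```

```text
t 46.95 tcp [643.2  98.7 145.6] head 94.47 tilt [-0.002 -0.   ] F [-0.5 -0.1 -0.2] open 65.7 ff 0.0 q7 -15.2
219.46875 210.17708333333334 96
217.38202247191012 210.1573033707865 89
218.91666666666666 209.86458333333334 96
```

View pics/tray.png

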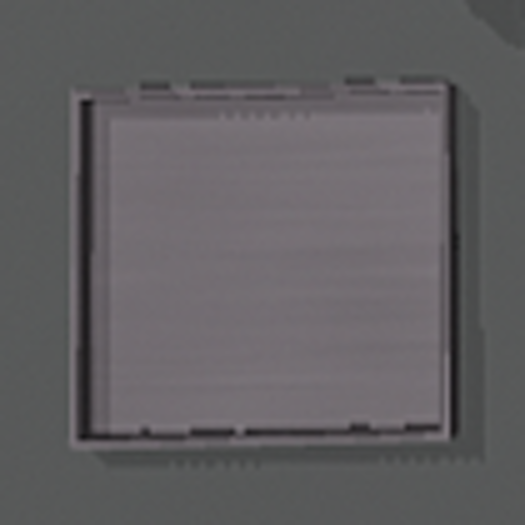

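```bash
python3 - <<'E'
from h import *
o=[cv2.GaussianBlur(cv2.imread(f"pics/side{i}.png").astype(float),(0,0),.8)[206:234,200:222] for i in(5,6,7)]
print("7-5",np.abs(o[2]-o[0]).mean(),"7-6",np.abs(o[2]-o[1]).mean(),"5-6",np.abs(o[1]-o[0]).mean())
t=cv2.GaussianBlur(cv2.imread("pics/top0.png"),(0,0),.7).mean(2)
T=lambda x,y:(x/5+60-.4,y/5+180-.4)
C=[T(72,89),T(453,81),T(458,439),T(74,446)]
P=np.array([px2z("top",*c,24)[:2] for c in C]); print(P.round(1),P.mean(0).round(1))
for i in range(4):
    d=P[(i+1)%4]-P[i]; print(np.linalg.norm(d).round(1),np.degrees(np.arctan2(d[1],d[0])).round(2))
E
```

```text
7-5 1.2808551854767003 7-6 10.05104660104278 5-6 9.94990877957726
[[638.6 434.7]
 [639.1 208.9]
 [428.9 206.3]
 [429.1 431.1]] [533.9 320.2]
225.8 -89.87
210.3 -179.29
224.8 89.96
209.6 0.97
```

The knob region now matches the "in" picture: it differs by 1.3, against 10.0 from the "out" picture. The tray is empty, with its corners in the crop at (72,89), (453,81), (458,439) and (74,446), which puts its centre near (534,322). I'll fetch the racks, carrying them high over the console.

>>> {"name": "drive_tool", "arguments": {
  "motion": [
    {"linear": [0, 0, -50], "angular": [0, 0, 0], "hand": 40},
    {"linear": [0, 0, 0], "angular": [0, 0, 0.175], "hand": 40},
    {"linear": [0, 0, 0], "angular": [0, 0, 0.175], "hand": 40},
    {"linear": [0, 0, 0], "angular": [0, 0, 0.175], "hand": 40},
    {"linear": [0, 0, 0], "angular": [0, 0, 0.175], "hand": 40},
    {"linear": [0, 0, 0], "angular": [0, 0, 0.175], "hand": 40},
    {"linear": [0, 0, 0], "angular": [0, 0, 0.175], "hand": 40},
    {"linear": [0, 0, 0], "angular": [0, 0, 0.175], "hand": 40}
  ]
}}

```text
time_s: 48.0
ee_pos: [643.5, 98.8, 194.9]
tool_rot: [[0.914, 0.406, -0.002], [0.406, -0.914, -0.0], [-0.002, -0.0, -1.0]]
wrist_force: [-0.2, -0.3, 0.3]
opening: 37.5
finger_force: 0.0
```

>>> {"name": "drive_tool", "arguments": {
  "motion": [
    {"linear": [0, 0, 0], "angular": [0, 0, 0.175], "hand": 40},
    {"linear": [0, 0, 0], "angular": [0, 0, 0.171], "hand": 40},
    {"linear": [-24, 28, 0], "angular": [0, 0, 0], "hand": 40},
    {"linear": [-25, 29, 0], "angular": [0, 0, 0], "hand": 40},
    {"linear": [-25, 29, 0], "angular": [0, 0, 0], "hand": 40},
    {"linear": [0, 0, 20], "angular": [0, 0, 0], "hand": 40},
    {"linear": [0, 0, 20], "angular": [0, 0, 0], "hand": 40},
    {"linear": [0, 0, 0], "angular": [0, 0, 0], "hand": 40}
  ]
}}

```text
time_s: 49.0
ee_pos: [575.3, 7.3, 154.2]
tool_rot: [[0.997, 0.078, -0.004], [0.078, -0.997, -0.0], [-0.004, -0.0, -1.0]]
wrist_force: [0.7, -0.4, 0.4]
opening: 37.7
finger_force: 0.0
```

```bash
python3 - <<'E'
from h import *
go(576.6,7.0,4.5)
s=robot.get_image("side"); o=cv2.imread("pics/side6.png")
d=np.abs(cv2.GaussianBlur(s,(0,0),1.2).astype(int)-cv2.GaussianBlur(o,(0,0),1.2)).max(2)
for x,y in((566,240),(632,215),(670,175)): u,v=int(180+(x-390)/3),int(140+y/3); print((u,v),d[v-4:v+5,u-3:u+4].mean().round(1))
E
```

```text
t 49.0 tcp [575.3   7.3 154.2] head 4.45 tilt [-0.004 -0.   ] F [ 0.7 -0.4  0.4] open 37.7 ff 0.0 q7 -79.8
tool shift [ 1.3  0.4 -0. ] turn -0.001
(238, 220) 1.7
(260, 211) 1.2
(273, 198) 1.2
```

>>> {"name": "drive_tool", "arguments": {
  "motion": [
    {"linear": [0, 0, 20], "angular": [0, 0, 0], "hand": 40},
    {"linear": [0, 0, 25], "angular": [0, 0, 0], "hand": 40},
    {"linear": [0, 0, 23], "angular": [0, 0, 0], "hand": 40},
    {"linear": [0, 0, 0], "angular": [0, 0, 0], "hand": 0},
    {"linear": [0, 0, 0], "angular": [0, 0, 0], "hand": 0},
    {"linear": [0, 0, 0], "angular": [0, 0, 0], "hand": 0},
    {"linear": [0, 0, 0], "angular": [0, 0, 0], "hand": 0},
    {"linear": [0, 0, -1.5], "angular": [0, 0, 0], "hand": 0}
  ]
}}

```text
time_s: 50.05
ee_pos: [576.9, 7.4, 89.7]
tool_rot: [[0.997, 0.078, 0.0], [0.078, -0.997, 0.0], [0.0, -0.0, -1.0]]
wrist_force: [-0.5, -0.4, -3.8]
opening: 13.7
finger_force: 30.0
```

>>> {"name": "drive_tool", "arguments": {
  "motion": [
    {"linear": [-8, 0, 0], "angular": [0, 0, 0], "hand": 0},
    {"linear": [-18, 0, 0], "angular": [0, 0, 0], "hand": 0},
    {"linear": [-18, 0, 0], "angular": [0, 0, 0], "hand": 0},
    {"linear": [-18, 0, 0], "angular": [0, 0, 0], "hand": 0},
    {"linear": [-18, 0, 0], "angular": [0, 0, 0], "hand": 0},
    {"linear": [-18, 0, 0], "angular": [0, 0, 0], "hand": 0},
    {"linear": [-18, 0, 0], "angular": [0, 0, 0], "hand": 0},
    {"linear": [-18, 0, 0], "angular": [0, 0, 0], "hand": 0}
  ]
}}

```text
time_s: 51.05
ee_pos: [442.4, -3.2, 89.6]
tool_rot: [[0.997, 0.078, 0.0], [0.078, -0.997, -0.0], [0.0, 0.0, -1.0]]
wrist_force: [1.3, 0.3, -1.9]
opening: 13.8
finger_force: 30.0
```

>>> {"name": "drive_tool", "arguments": {
  "motion": [
    {"linear": [0, 0, -30], "angular": [0, 0, 0], "hand": 0},
    {"linear": [0, 0, -30], "angular": [0, 0, 0], "hand": 0},
    {"linear": [0, 0, -30], "angular": [0, 0, 0], "hand": 0},
    {"linear": [0, 0, -30], "angular": [0, 0, 0], "hand": 0},
    {"linear": [0, -10, 0], "angular": [0, 0, 0], "hand": 0},
    {"linear": [6, -40, 0], "angular": [0, 0, 0], "hand": 0},
    {"linear": [6, -42, 0], "angular": [0, 0, 0], "hand": 0},
    {"linear": [8, -46, 0], "angular": [0, 0, 0], "hand": 0}
  ]
}}

```text
time_s: 52.05
ee_pos: [450.5, 137.2, 207.7]
tool_rot: [[0.997, 0.077, -0.004], [0.077, -0.997, -0.001], [-0.004, 0.001, -1.0]]
wrist_force: [1.4, -0.5, -3.4]
opening: 14.0
finger_force: 30.0
```

>>> {"name": "drive_tool", "arguments": {
  "motion": [
    {"linear": [8, -50, 0], "angular": [0, 0, 0], "hand": 0},
    {"linear": [8, -50, 0], "angular": [0, 0, 0], "hand": 0},
    {"linear": [8, -50, 0], "angular": [0, 0, 0], "hand": 0},
    {"linear": [8, -50, 0], "angular": [0, 0, 0], "hand": 0},
    {"linear": [0, -40, 0], "angular": [0, 0, 0], "hand": 0},
    {"linear": [0, -10, 0], "angular": [0, 0, 0.07], "hand": 0},
    {"linear": [0, 0, 20], "angular": [0, 0, 0], "hand": 0},
    {"linear": [0, 0, 20], "angular": [0, 0, 0], "hand": 0}
  ]
}}

```text
time_s: 53.05
ee_pos: [462.6, 387.8, 166.6]
tool_rot: [[1.0, 0.009, -0.004], [0.009, -1.0, -0.002], [-0.004, 0.002, -1.0]]
wrist_force: [-0.2, -0.6, -2.9]
opening: 13.8
finger_force: 30.0
```

```bash
python3 - <<'E'
from h import *
go(464,387.7,0.5)
im=robot.get_image("top"); cv2.imwrite("pics/top8.png",im)
for a,c in caps("top",im): print(a,c.round(1),px2z("top",*c,180).round(1))
E
```

```text
t 53.05 tcp [462.6 387.8 166.6] head 0.51 tilt [-0.004 -0.002] F [-0.2 -0.6 -2.9] open 13.8 ff 30.0 q7 -123.2
tool shift [ 1.4  0.1 -0. ] turn 0.0
276 [ 67.6 218.9] [572.9 383.5 180. ]
236 [441.3 235.6] [ 511.2 -579.7  180. ]
```

>>> {"name": "drive_tool", "arguments": {
  "motion": [
    {"linear": [1, 0, 20], "angular": [0, 0, 0], "hand": 0},
    {"linear": [0, 0, 25], "angular": [0, 0, 0], "hand": 0},
    {"linear": [0, 0, 20], "angular": [0, 0, 0], "hand": 0},
    {"linear": [0, 0, 10], "angular": [0, 0, 0], "hand": 0},
    {"linear": [0, 0, 4], "angular": [0, 0, 0], "hand": 0},
    {"linear": [0, 0, 2], "angular": [0, 0, 0], "hand": 0},
    {"linear": [0, 0, 1], "angular": [0, 0, 0], "hand": 0},
    {"linear": [0, 0, 0], "angular": [0, 0, 0], "hand": 0}
  ]
}}

```text
time_s: 54.1
ee_pos: [466.2, 388.0, 88.0]
tool_rot: [[1.0, 0.008, 0.001], [0.008, -1.0, 0.001], [0.001, -0.001, -1.0]]
wrist_force: [-0.4, 0.2, -3.6]
opening: 14.0
finger_force: 30.0
```

>>> {"name": "drive_tool", "arguments": {
  "motion": [
    {"linear": [0, 0, 2], "angular": [0, 0, 0], "hand": 0},
    {"linear": [0, 0, 2], "angular": [0, 0, 0], "hand": 0},
    {"linear": [0, 0, 1], "angular": [0, 0, 0], "hand": 0},
    {"linear": [0, 0, 0.5], "angular": [0, 0, 0], "hand": 0},
    {"linear": [0, 0, 0.5], "angular": [0, 0, 0], "hand": 0},
    {"linear": [0, 0, 0], "angular": [0, 0, 0], "hand": 0},
    {"linear": [0, 0, 0], "angular": [0, 0, 0], "hand": 0},
    {"linear": [0, 0, 0], "angular": [0, 0, 0], "hand": 0}
  ]
}}

```text
time_s: 55.1
ee_pos: [465.0, 388.2, 83.2]
tool_rot: [[1.0, 0.008, -0.001], [0.008, -1.0, 0.001], [-0.001, -0.001, -1.0]]
wrist_force: [-8.0, -2.8, 13.6]
opening: 13.8
finger_force: 30.0
```

>>> {"name": "drive_tool", "arguments": {
  "motion": [
    {"linear": [0, 0, -0.5], "angular": [0, 0, 0], "hand": 0},
    {"linear": [0, 0, 0], "angular": [0, 0, 0], "hand": 40},
    {"linear": [0, 0, 0], "angular": [0, 0, 0], "hand": 40},
    {"linear": [0, 0, 0], "angular": [0, 0, 0], "hand": 40},
    {"linear": [0, 0, -20], "angular": [0, 0, 0], "hand": 40},
    {"linear": [0, 0, -35], "angular": [0, 0, 0], "hand": 40},
    {"linear": [0, 0, -35], "angular": [0, 0, 0], "hand": 40},
    {"linear": [0, 0, -30], "angular": [0, 0, 0], "hand": 40}
  ]
}}

```text
time_s: 56.1
ee_pos: [466.4, 387.7, 203.2]
tool_rot: [[1.0, 0.007, 0.001], [0.007, -1.0, 0.0], [0.001, -0.0, -1.0]]
wrist_force: [-0.3, -0.1, 0.3]
opening: 37.9
finger_force: 0.0
```

```bash
python3 - <<'E'
from h import *
go(581.8,-59,4.5)
for n in("top","side"):
    im=robot.get_image(n); cv2.imwrite(f"pics/{n}9.png",im)
    for a,c in caps(n,im): print(n,a,c.round(1),px2z(n,*c,90).round(1))
t=cv2.imread("pics/top9.png");s=cv2.imread("pics/side9.png")
cv2.imwrite("pics/m9.png",np.hstack([cv2.resize(t[140:280,60:300],None,fx=1.9,fy=1.9,interpolation=2),cv2.resize(s[170:310,120:290],None,fx=1.9,fy=1.9,interpolation=2)]))
E
```

```text
t 56.1 tcp [466.4 387.7 203.2] head 0.43 tilt [0.001 0.   ] F [-0.3 -0.1  0.3] open 37.9 ff 0.0 q7 -123.6
tool shift [ 1.120e+02  4.476e+02 -1.000e-01] turn -0.071
top 255 [ 80.8 217.7] [576.9 386.7  90. ]
top 238 [441.2 235.6] [ 507.5 -621.4   90. ]
side 74 [146.4 293.5] [569.1 398.5  90. ]
```

View pics/m9.png

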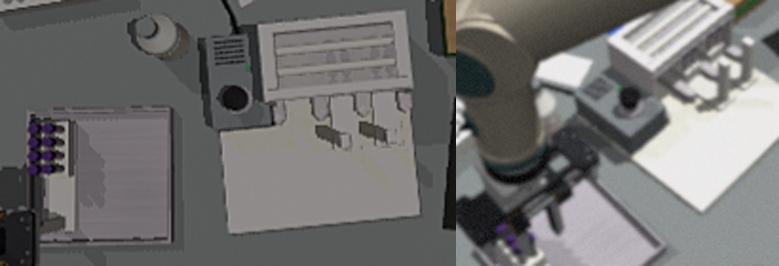

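Rack 1 stands in the left slot of the tray, with its caps at (47,147) in the crop. The other two are still home, with posts at (340,142) and (383,140). Next is the lane 2 rack.

>>> {"name": "drive_tool", "arguments": {
  "motion": [
    {"linear": [14, 56, 0], "angular": [0, 0, 0], "hand": 40},
    {"linear": [14, 56, 0], "angular": [0, 0, 0], "hand": 40},
    {"linear": [14, 56, 0], "angular": [0, 0, 0], "hand": 40},
    {"linear": [14, 56, 0], "angular": [0, 0, 0], "hand": 40},
    {"linear": [14, 56, 0], "angular": [0, 0, 0], "hand": 40},
    {"linear": [14, 56, 0], "angular": [0, 0, 0], "hand": 40},
    {"linear": [14, 56, 0], "angular": [0, 0, 0], "hand": 40},
    {"linear": [14, 55, 0], "angular": [0, 0, 0], "hand": 40}
  ]
}}

```text
time_s: 57.2
ee_pos: [581.3, -60.2, 200.7]
tool_rot: [[1.0, 0.008, -0.001], [0.008, -1.0, 0.0], [-0.001, -0.0, -1.0]]
wrist_force: [0.0, 0.1, 0.3]
opening: 37.4
finger_force: 0.0
```

>>> {"name": "drive_tool", "arguments": {
  "motion": [
    {"linear": [0, 0, 10], "angular": [0, 0, -0.071], "hand": 40},
    {"linear": [0, 0, 20], "angular": [0, 0, 0], "hand": 40},
    {"linear": [0, 0, 20], "angular": [0, 0, 0], "hand": 40},
    {"linear": [0, 0, 0], "angular": [0, 0, 0], "hand": 40},
    {"linear": [0, 0, 0], "angular": [0, 0, 0], "hand": 40},
    {"linear": [0, 0, 0], "angular": [0, 0, 0], "hand": 40},
    {"linear": [0, 0, 0], "angular": [0, 0, 0], "hand": 40},
    {"linear": [0, 0, 0], "angular": [0, 0, 0], "hand": 40}
  ]
}}

```text
time_s: 58.2
ee_pos: [581.7, -58.4, 152.4]
tool_rot: [[0.997, 0.079, 0.001], [0.079, -0.997, -0.0], [0.001, 0.0, -1.0]]
wrist_force: [-0.2, -0.5, 0.2]
opening: 37.6
finger_force: 0.0
```

```bash
python3 - <<'E'
from h import *
go(581.8,-59.0,4.5)
s=robot.get_image("side"); o=cv2.imread("pics/side6.png")
d=np.abs(cv2.GaussianBlur(s,(0,0),1.2).astype(int)-cv2.GaussianBlur(o,(0,0),1.2)).max(2)
for x,y in((566,240),(632,215),(670,175)): u,v=int(180+(x-390)/3),int(140+y/3); print((u,v),d[v-4:v+5,u-3:u+4].mean().round(1))
E
```

```text
t 58.2 tcp [581.7 -58.4 152.4] head 4.51 tilt [ 0.001 -0.   ] F [-0.2 -0.5  0.2] open 37.6 ff 0.0 q7 -74.1
tool shift [0.  0.6 0. ] turn 0.0
(238, 220) 74.5
(260, 211) 1.3
(273, 198) 2.0
```

>>> {"name": "drive_tool", "arguments": {
  "motion": [
    {"linear": [0, 0, 20], "angular": [0, 0, 0], "hand": 40},
    {"linear": [0, 0, 25], "angular": [0, 0, 0], "hand": 40},
    {"linear": [0, 0, 21], "angular": [0, 0, 0], "hand": 40},
    {"linear": [0, 0, 0], "angular": [0, 0, 0], "hand": 0},
    {"linear": [0, 0, 0], "angular": [0, 0, 0], "hand": 0},
    {"linear": [0, 0, 0], "angular": [0, 0, 0], "hand": 0},
    {"linear": [0, 0, 0], "angular": [0, 0, 0], "hand": 0},
    {"linear": [0, 0, -1.5], "angular": [0, 0, 0], "hand": 0}
  ]
}}

```text
time_s: 59.25
ee_pos: [581.2, -58.3, 87.6]
tool_rot: [[0.997, 0.079, -0.0], [0.079, -0.997, 0.0], [-0.0, -0.0, -1.0]]
wrist_force: [-0.1, -0.9, -2.7]
opening: 13.8
finger_force: 30.0
```

>>> {"name": "drive_tool", "arguments": {
  "motion": [
    {"linear": [-8, 0, 0], "angular": [0, 0, 0], "hand": 0},
    {"linear": [-18, 0, 0], "angular": [0, 0, 0], "hand": 0},
    {"linear": [-18, 0, 0], "angular": [0, 0, 0], "hand": 0},
    {"linear": [-18, 0, 0], "angular": [0, 0, 0], "hand": 0},
    {"linear": [-18, 0, 0], "angular": [0, 0, 0], "hand": 0},
    {"linear": [-18, 0, 0], "angular": [0, 0, 0], "hand": 0},
    {"linear": [-18, 0, 0], "angular": [0, 0, 0], "hand": 0},
    {"linear": [-18, 0, 0], "angular": [0, 0, 0], "hand": 0}
  ]
}}

```text
time_s: 60.25
ee_pos: [446.4, -68.9, 87.5]
tool_rot: [[0.997, 0.079, -0.001], [0.079, -0.997, 0.0], [-0.001, -0.0, -1.0]]
wrist_force: [0.2, 1.1, -2.0]
opening: 13.9
finger_force: 30.0
```

>>> {"name": "drive_tool", "arguments": {
  "motion": [
    {"linear": [0, 0, -30], "angular": [0, 0, 0], "hand": 0},
    {"linear": [0, 0, -30], "angular": [0, 0, 0], "hand": 0},
    {"linear": [0, 0, -30], "angular": [0, 0, 0], "hand": 0},
    {"linear": [0, 0, -30], "angular": [0, 0, 0], "hand": 0},
    {"linear": [0, -10, 0], "angular": [0, 0, 0], "hand": 0},
    {"linear": [6, -40, 0], "angular": [0, 0, 0], "hand": 0},
    {"linear": [6, -42, 0], "angular": [0, 0, 0], "hand": 0},
    {"linear": [6, -46, 0], "angular": [0, 0, 0], "hand": 0}
  ]
}}

```text
time_s: 61.25
ee_pos: [453.3, 71.5, 205.9]
tool_rot: [[0.997, 0.078, -0.003], [0.078, -0.997, -0.0], [-0.003, 0.0, -1.0]]
wrist_force: [0.9, -0.3, -2.3]
opening: 13.7
finger_force: 30.0
```

>>> {"name": "drive_tool", "arguments": {
  "motion": [
    {"linear": [8, -50, 0], "angular": [0, 0, 0], "hand": 0},
    {"linear": [8, -50, 0], "angular": [0, 0, 0], "hand": 0},
    {"linear": [8, -50, 0], "angular": [0, 0, 0], "hand": 0},
    {"linear": [7, -50, 0], "angular": [0, 0, 0], "hand": 0},
    {"linear": [0, -40, 0], "angular": [0, 0, 0], "hand": 0},
    {"linear": [0, -10, 0], "angular": [0, 0, 0.07], "hand": 0},
    {"linear": [0, 0, 0], "angular": [0, 0, 0], "hand": 0},
    {"linear": [0, 0, 0], "angular": [0, 0, 0], "hand": 0}
  ]
}}

```text
time_s: 62.25
ee_pos: [465.5, 320.5, 206.4]
tool_rot: [[1.0, 0.009, -0.002], [0.009, -1.0, -0.002], [-0.002, 0.002, -1.0]]
wrist_force: [-0.4, -0.8, -2.5]
opening: 13.5
finger_force: 30.0
```

```bash
python3 - <<'E'
from h import *
s=st(); go(464.5,321.7,0.5)
im=robot.get_image("top")
for a,c in caps("top",im): print(a,c.round(1),px2z("top",*c,90).round(1),px2z("top",*c,s["ee_pos"][2]+14).round(1))
E
```

```text
t 62.25 tcp [465.5 320.5 206.4] head 0.51 tilt [-0.002 -0.002] F [-0.4 -0.8 -2.5] open 13.5 ff 30.0 q7 -119.8
t 62.25 tcp [465.5 320.5 206.4] head 0.51 tilt [-0.002 -0.002] F [-0.4 -0.8 -2.5] open 13.5 ff 30.0 q7 -119.8
tool shift [-1.  -1.2 -0. ] turn 0.0
474 [ 84.  216.5] [580.2 377.6  90. ] [577.5 324.7 220.4]
237 [441.3 235.6] [ 507.5 -621.5   90. ] [ 513.1 -561.   220.4]
```

>>> {"name": "drive_tool", "arguments": {
  "motion": [
    {"linear": [-1, -1, 20], "angular": [0, 0, 0], "hand": 0},
    {"linear": [0, 0, 30], "angular": [0, 0, 0], "hand": 0},
    {"linear": [0, 0, 30], "angular": [0, 0, 0], "hand": 0},
    {"linear": [0, 0, 20], "angular": [0, 0, 0], "hand": 0},
    {"linear": [0, 0, 12], "angular": [0, 0, 0], "hand": 0},
    {"linear": [0, 0, 8], "angular": [0, 0, 0], "hand": 0},
    {"linear": [0, 0, 3], "angular": [0, 0, 0], "hand": 0},
    {"linear": [0, 0, 0], "angular": [0, 0, 0], "hand": 0}
  ]
}}

```text
time_s: 63.3
ee_pos: [465.5, 322.9, 84.8]
tool_rot: [[1.0, 0.009, 0.001], [0.009, -1.0, 0.0], [0.001, -0.0, -1.0]]
wrist_force: [0.1, -0.4, -2.4]
opening: 14.0
finger_force: 30.0
```

>>> {"name": "drive_tool", "arguments": {
  "motion": [
    {"linear": [0, 0, 1], "angular": [0, 0, 0], "hand": 0},
    {"linear": [0, 0, 1], "angular": [0, 0, 0], "hand": 0},
    {"linear": [0, 0, 0], "angular": [0, 0, 0], "hand": 0},
    {"linear": [0, 0, 0], "angular": [0, 0, 0], "hand": 0},
    {"linear": [0, 0, 0], "angular": [0, 0, 0], "hand": 0},
    {"linear": [0, 0, 0], "angular": [0, 0, 0], "hand": 0},
    {"linear": [0, 0, 0], "angular": [0, 0, 0], "hand": 0},
    {"linear": [0, 0, 0], "angular": [0, 0, 0], "hand": 0}
  ]
}}

```text
time_s: 64.3
ee_pos: [465.2, 322.8, 82.5]
tool_rot: [[1.0, 0.009, 0.0], [0.009, -1.0, 0.0], [0.0, -0.0, -1.0]]
wrist_force: [-1.2, -0.7, -1.1]
opening: 13.7
finger_force: 30.0
```

>>> {"name": "drive_tool", "arguments": {
  "motion": [
    {"linear": [0, 0, 1], "angular": [0, 0, 0], "hand": 0},
    {"linear": [0, 0, 0], "angular": [0, 0, 0], "hand": 0},
    {"linear": [0, 0, 0], "angular": [0, 0, 0], "hand": 40},
    {"linear": [0, 0, 0], "angular": [0, 0, 0], "hand": 40},
    {"linear": [0, 0, 0], "angular": [0, 0, 0], "hand": 40},
    {"linear": [0, 0, -30], "angular": [0, 0, 0], "hand": 40},
    {"linear": [0, 0, -45], "angular": [0, 0, 0], "hand": 40},
    {"linear": [0, 0, -45], "angular": [0, 0, 0], "hand": 40}
  ]
}}

```text
time_s: 65.3
ee_pos: [465.2, 322.5, 202.5]
tool_rot: [[1.0, 0.009, -0.0], [0.009, -1.0, -0.0], [-0.0, 0.0, -1.0]]
wrist_force: [1.0, 0.7, 0.8]
opening: 37.7
finger_force: 0.0
```

```bash
python3 - <<'E'
from h import *
go(586.5,-124.5,4.5)
im=robot.get_image("top")
for a,c in caps("top",im): print(a,c.round(1),px2z("top",*c,90).round(1))
E
```

```text
t 65.3 tcp [465.2 322.5 202.5] head 0.49 tilt [-0. -0.] F [1.  0.7 0.8] open 37.7 ff 0.0 q7 -119.8
tool shift [1.175e+02 4.480e+02 2.000e-01] turn -0.07
260 [ 80.9 218. ] [576.  386.4  90. ]
254 [104.  217.5] [576.2 321.9  90. ]
237 [441.3 235.6] [ 507.4 -621.5   90. ]
```

>>> {"name": "drive_tool", "arguments": {
  "motion": [
    {"linear": [14, 56, 0], "angular": [0, 0, 0], "hand": 40},
    {"linear": [14, 56, 0], "angular": [0, 0, 0], "hand": 40},
    {"linear": [14, 56, 0], "angular": [0, 0, 0], "hand": 40},
    {"linear": [15, 56, 0], "angular": [0, 0, 0], "hand": 40},
    {"linear": [15, 56, 0], "angular": [0, 0, 0], "hand": 40},
    {"linear": [15, 56, 0], "angular": [0, 0, 0], "hand": 40},
    {"linear": [15, 56, 0], "angular": [0, 0, 0], "hand": 40},
    {"linear": [15, 56, 0], "angular": [0, 0, 0], "hand": 40}
  ]
}}

```text
time_s: 66.35
ee_pos: [586.5, -126.1, 201.3]
tool_rot: [[1.0, 0.009, 0.0], [0.009, -1.0, 0.0], [0.0, -0.0, -1.0]]
wrist_force: [1.2, -0.1, -0.1]
opening: 37.6
finger_force: 0.0
```

>>> {"name": "drive_tool", "arguments": {
  "motion": [
    {"linear": [0, 0, 10], "angular": [0, 0, -0.07], "hand": 40},
    {"linear": [0, 0, 20], "angular": [0, 0, 0], "hand": 40},
    {"linear": [0, 0, 20], "angular": [0, 0, 0], "hand": 40},
    {"linear": [0, 0, 0], "angular": [0, 0, 0], "hand": 40},
    {"linear": [0, 0, 0], "angular": [0, 0, 0], "hand": 40},
    {"linear": [0, 0, 0], "angular": [0, 0, 0], "hand": 40},
    {"linear": [0, 0, 0], "angular": [0, 0, 0], "hand": 40},
    {"linear": [0, 0, 0], "angular": [0, 0, 0], "hand": 40}
  ]
}}

```text
time_s: 67.35
ee_pos: [586.3, -124.2, 151.9]
tool_rot: [[0.997, 0.079, 0.001], [0.079, -0.997, -0.0], [0.001, 0.0, -1.0]]
wrist_force: [-0.1, -0.5, -0.1]
opening: 38.0
finger_force: 0.0
```

```bash
python3 - <<'E'
from h import *
go(586.5,-124.5,4.5)
s=robot.get_image("side"); o=cv2.imread("pics/side6.png")
d=np.abs(cv2.GaussianBlur(s,(0,0),1.2).astype(int)-cv2.GaussianBlur(o,(0,0),1.2)).max(2)
u,v=273,198; print(d[v-4:v+5,u-3:u+4].mean().round(1))
E
```

```text
t 67.35 tcp [ 586.3 -124.2  151.9] head 4.52 tilt [ 0.001 -0.   ] F [-0.1 -0.5 -0.1] open 38.0 ff 0.0 q7 -69.0
tool shift [0.2 0.3 0. ] turn 0.0
3.2
```

>>> {"name": "drive_tool", "arguments": {
  "motion": [
    {"linear": [0, 0, 20], "angular": [0, 0, 0], "hand": 40},
    {"linear": [0, 0, 25], "angular": [0, 0, 0], "hand": 40},
    {"linear": [0, 0, 20.5], "angular": [0, 0, 0], "hand": 40},
    {"linear": [0, 0, 0], "angular": [0, 0, 0], "hand": 0},
    {"linear": [0, 0, 0], "angular": [0, 0, 0], "hand": 0},
    {"linear": [0, 0, 0], "angular": [0, 0, 0], "hand": 0},
    {"linear": [0, 0, 0], "angular": [0, 0, 0], "hand": 0},
    {"linear": [0, 0, -1.5], "angular": [0, 0, 0], "hand": 0}
  ]
}}

```text
time_s: 68.4
ee_pos: [585.8, -124.1, 87.6]
tool_rot: [[0.997, 0.079, -0.0], [0.079, -0.997, 0.0], [-0.0, -0.0, -1.0]]
wrist_force: [0.5, 0.0, -2.3]
opening: 13.8
finger_force: 30.0
```

>>> {"name": "drive_tool", "arguments": {
  "motion": [
    {"linear": [-8, 0, 0], "angular": [0, 0, 0], "hand": 0},
    {"linear": [-18, 0, 0], "angular": [0, 0, 0], "hand": 0},
    {"linear": [-18, 0, 0], "angular": [0, 0, 0], "hand": 0},
    {"linear": [-18, 0, 0], "angular": [0, 0, 0], "hand": 0},
    {"linear": [-18, 0, 0], "angular": [0, 0, 0], "hand": 0},
    {"linear": [-18, 0, 0], "angular": [0, 0, 0], "hand": 0},
    {"linear": [-18, 0, 0], "angular": [0, 0, 0], "hand": 0},
    {"linear": [-18, 0, 0], "angular": [0, 0, 0], "hand": 0}
  ]
}}

```text
time_s: 69.4
ee_pos: [451.0, -134.8, 87.5]
tool_rot: [[0.997, 0.079, -0.001], [0.079, -0.997, 0.0], [-0.001, -0.0, -1.0]]
wrist_force: [0.2, 0.6, -1.6]
opening: 13.9
finger_force: 30.0
```

>>> {"name": "drive_tool", "arguments": {
  "motion": [
    {"linear": [0, 0, -30], "angular": [0, 0, 0], "hand": 0},
    {"linear": [0, 0, -30], "angular": [0, 0, 0], "hand": 0},
    {"linear": [0, 0, -30], "angular": [0, 0, 0], "hand": 0},
    {"linear": [0, 0, -30], "angular": [0, 0, 0], "hand": 0},
    {"linear": [0, -10, 0], "angular": [0, 0, 0], "hand": 0},
    {"linear": [5, -40, 0], "angular": [0, 0, 0], "hand": 0},
    {"linear": [5, -42, 0], "angular": [0, 0, 0], "hand": 0},
    {"linear": [5, -46, 0], "angular": [0, 0, 0], "hand": 0}
  ]
}}

```text
time_s: 70.4
ee_pos: [454.9, 5.5, 206.0]
tool_rot: [[0.997, 0.078, -0.003], [0.078, -0.997, -0.0], [-0.003, -0.0, -1.0]]
wrist_force: [0.4, 0.5, -1.8]
opening: 13.5
finger_force: 30.0
```

>>> {"name": "drive_tool", "arguments": {
  "motion": [
    {"linear": [8, -50, 0], "angular": [0, 0, 0], "hand": 0},
    {"linear": [8, -50, 0], "angular": [0, 0, 0], "hand": 0},
    {"linear": [8, -50, 0], "angular": [0, 0, 0], "hand": 0},
    {"linear": [6, -50, 0], "angular": [0, 0, 0], "hand": 0},
    {"linear": [0, -40, 0], "angular": [0, 0, 0], "hand": 0},
    {"linear": [0, -10, 0], "angular": [0, 0, 0.07], "hand": 0},
    {"linear": [0, 0, 0], "angular": [0, 0, 0], "hand": 0},
    {"linear": [0, 0, 0], "angular": [0, 0, 0], "hand": 0}
  ]
}}

```text
time_s: 71.4
ee_pos: [466.1, 254.4, 206.5]
tool_rot: [[1.0, 0.009, -0.002], [0.009, -1.0, -0.002], [-0.002, 0.002, -1.0]]
wrist_force: [-0.9, -0.5, -1.5]
opening: 13.7
finger_force: 30.0
```

```bash
python3 - <<'E'
from h import *
s=st(); go(465,256,0.5)
im=robot.get_image("top")
for a,c in caps("top",im): print(a,c.round(1),px2z("top",*c,90).round(1),px2z("top",*c,s["ee_pos"][2]+14).round(1))
E
```

```text
t 71.4 tcp [466.1 254.4 206.5] head 0.51 tilt [-0.002 -0.002] F [-0.9 -0.5 -1.5] open 13.7 ff 30.0 q7 -115.5
t 71.4 tcp [466.1 254.4 206.5] head 0.51 tilt [-0.002 -0.002] F [-0.9 -0.5 -1.5] open 13.7 ff 30.0 q7 -115.5
tool shift [-1.1 -1.6 -0. ] turn 0.0
477 [109.5 216.2] [579.6 306.4  90. ] [576.9 261.6 220.5]
236 [ 80.8 217.1] [578.7 386.5  90. ] [576.2 332.6 220.5]
241 [441.2 235.6] [ 507.4 -621.3   90. ] [ 512.9 -560.7  220.5]
```

Both placed racks are still where I set them. I'll lower the third.

>>> {"name": "drive_tool", "arguments": {
  "motion": [
    {"linear": [-1, -1, 20], "angular": [0, 0, 0], "hand": 0},
    {"linear": [0, 0, 30], "angular": [0, 0, 0], "hand": 0},
    {"linear": [0, 0, 30], "angular": [0, 0, 0], "hand": 0},
    {"linear": [0, 0, 20], "angular": [0, 0, 0], "hand": 0},
    {"linear": [0, 0, 12], "angular": [0, 0, 0], "hand": 0},
    {"linear": [0, 0, 8], "angular": [0, 0, 0], "hand": 0},
    {"linear": [0, 0, 3], "angular": [0, 0, 0], "hand": 0},
    {"linear": [0, 0, 0], "angular": [0, 0, 0], "hand": 0}
  ]
}}

```text
time_s: 72.45
ee_pos: [466.1, 256.6, 84.8]
tool_rot: [[1.0, 0.009, 0.001], [0.009, -1.0, 0.0], [0.001, -0.0, -1.0]]
wrist_force: [0.1, 0.2, -1.1]
opening: 14.0
finger_force: 30.0
```

>>> {"name": "drive_tool", "arguments": {
  "motion": [
    {"linear": [0, 0, 1], "angular": [0, 0, 0], "hand": 0},
    {"linear": [0, 0, 1], "angular": [0, 0, 0], "hand": 0},
    {"linear": [0, 0, 1], "angular": [0, 0, 0], "hand": 0},
    {"linear": [0, 0, 0], "angular": [0, 0, 0], "hand": 0},
    {"linear": [0, 0, 0], "angular": [0, 0, 0], "hand": 0},
    {"linear": [0, 0, 0], "angular": [0, 0, 0], "hand": 0},
    {"linear": [0, 0, 0], "angular": [0, 0, 0], "hand": 0},
    {"linear": [0, 0, 0], "angular": [0, 0, 0], "hand": 0}
  ]
}}

```text
time_s: 73.45
ee_pos: [465.7, 256.7, 81.7]
tool_rot: [[1.0, 0.009, -0.0], [0.009, -1.0, 0.0], [-0.0, -0.0, -1.0]]
wrist_force: [-4.5, -0.0, 4.9]
opening: 13.6
finger_force: 30.0
```

Contact. I'll release, rise, and back off to the right so the cameras have a clear view.

>>> {"name": "drive_tool", "arguments": {
  "motion": [
    {"linear": [0, 0, 0], "angular": [0, 0, 0], "hand": 40},
    {"linear": [0, 0, 0], "angular": [0, 0, 0], "hand": 40},
    {"linear": [0, 0, 0], "angular": [0, 0, 0], "hand": 40},
    {"linear": [0, 0, -30], "angular": [0, 0, 0], "hand": 40},
    {"linear": [0, 0, -50], "angular": [0, 0, 0], "hand": 40},
    {"linear": [0, 0, -50], "angular": [0, 0, 0], "hand": 40},
    {"linear": [0, 40, 0], "angular": [0, 0, 0], "hand": 40},
    {"linear": [0, 50, 0], "angular": [0, 0, 0], "hand": 40}
  ]
}}

```text
time_s: 74.45
ee_pos: [467.1, 166.7, 212.2]
tool_rot: [[1.0, 0.012, 0.002], [0.012, -1.0, 0.001], [0.002, -0.001, -1.0]]
wrist_force: [0.7, -0.2, 0.7]
opening: 37.7
finger_force: 0.0
```

>>> {"name": "drive_tool", "arguments": {
  "motion": [
    {"linear": [0, 50, 0], "angular": [0, 0, 0], "hand": 40},
    {"linear": [0, 50, 0], "angular": [0, 0, 0], "hand": 40},
    {"linear": [0, 50, 0], "angular": [0, 0, 0], "hand": 40},
    {"linear": [0, 50, 0], "angular": [0, 0, 0], "hand": 40},
    {"linear": [0, 50, 0], "angular": [0, 0, 0], "hand": 40},
    {"linear": [0, 40, 0], "angular": [0, 0, 0], "hand": 40},
    {"linear": [0, 0, 0], "angular": [0, 0, 0], "hand": 40},
    {"linear": [0, 0, 0], "angular": [0, 0, 0], "hand": 40}
  ]
}}

```text
time_s: 75.45
ee_pos: [469.1, -122.6, 211.3]
tool_rot: [[1.0, 0.009, -0.0], [0.009, -1.0, 0.001], [-0.0, -0.001, -1.0]]
wrist_force: [-0.3, -0.1, 0.7]
opening: 37.8
finger_force: 0.0
```

```bash
python3 - <<'E'
from h import *
st(); t=robot.get_image("top"); s=robot.get_image("side")
for a,c in caps("top",t): print(a,c.round(1),px2z("top",*c,90).round(1))
cv2.imwrite("pics/fin.png",np.hstack([cv2.resize(t[90:290,40:300],None,fx=1.5,fy=1.5,interpolation=2),cv2.resize(s[170:370,50:310],None,fx=1.5,fy=1.5,interpolation=2)]))
E
```

```text
t 75.45 tcp [ 469.1 -122.6  211.3] head 0.53 tilt [-0.     0.001] F [-0.3 -0.1  0.7] open 37.8 ff 0.0 q7 -71.2
252 [ 80.8 217.7] [577.1 386.6  90. ]
254 [104.1 217.4] [576.7 321.4  90. ]
255 [127.9 216.8] [577.1 255.1  90. ]
243 [441.2 235.6] [ 507.4 -621.2   90. ]
```

View pics/fin.png

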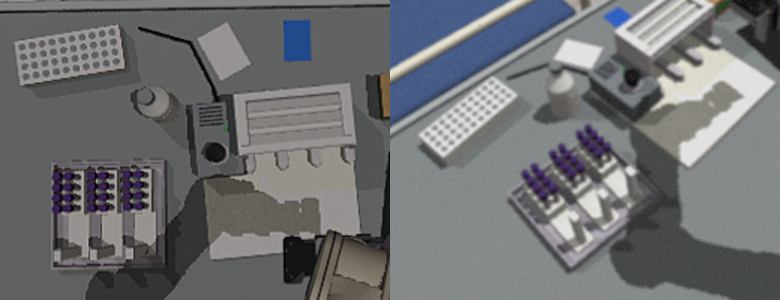

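All three racks stand upright in the tray, with caps at (66,190), (101,190) and (136,190) in the crop. The knob is in, the lanes are empty and the bystanders are undisturbed. I'm handing in.

```bash
python3 -c "
from workcell import robot
print(robot.job_done())"
```

```text
the job is handed in; nothing more can be done
None
```

I disinfected all three racks and stood them upright in the steel tray, with the lamp left out about 12 s while every rack was home and then pushed back in; I handed the job in at about 75 s of the 210 s limit, but no verdict was returned.

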